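# Wind the bench clamp shut on a lamp ballast

### The job

Pick up the crank with the square hole by its upright wooden handle and fit it fully down over the square shaft on the clamp's gearbox. Wind it clockwise (seen from above), about two turns, until the jaw is tight against the ballast, then let go, leaving the crank on the shaft.

Things in the scene. Friction and masses are not known exactly. Their poses are not given: they have to be found in the camera images.
- crank_grip (a point): Centre of the upright wooden handle (22 mm thick, 60 mm tall, +-30 mm about this point) of the larger loose steel crank, which lies flat on the table, 0.17 kg. The sleeve spins on its pin, stiffly enough that the crank does not swing when carried. This point is 44 mm above the crank's underside. Axes of the crank: z up, x level, from the square hole towards the handle.
- crank_socket (a point): Centre of that crank's 24 mm square hole, right through a 42 x 42 x 22 mm hub, sides along the crank's axes; 11 mm above the underside, 70 mm from the handle's axis along the crank's -x. Axes of the crank. The flat arm is 9 mm thick, level with the underside. A smaller crank (36 mm hub, round 14 mm hole) does not belong to this clamp.
- shaft_tip (a point): Top centre of the upright 20 mm square shaft, 30 mm above the boss the crank sits on; top 12 mm tapers to 8 mm. Turns with the shaft: z up, x square to a flat. Crank fits in 4 yaws a quarter turn apart, 13 degrees play. Seated, its underside is 30 mm below this point, handle centre 14 mm above. Gearbox 90 x 90 x 56 mm, fixed; jaw and ballast beside it are under 55 mm tall, below the turning crank.
- winder (a joint): Turn of the square shaft in rad, growing clockwise seen from above. 15.7 is the hard stop, where the jaw is tight against the white ballast; it starts 10.7 to 15.7 rad (1.7 to 2.5 turns) short of that. The jaw moves 16 mm a turn. Turning takes 0.12 N m, about 2 N at the handle, and it stays where it is left.
There are look-alikes about, which are no part of the job. Leave any blue or purple look-alike of the part that bears crank_grip alone.

How it is judged (in metres and radians):
On the way, in this order (a step that is already met when the one before it is completed fails the run):
1. the crank sits fully down on the square shaft before the jaw is wound shut (horizontal distance between crank_socket and shaft_tip below 0.008 m and z of crank_socket in the frame of shaft_tip below -0.013 m and angle between crank_socket's own z axis and vertical below 0.2 rad and value of joint winder below 10 rad), for 0.2 s.
2. the jaw is wound tight with the crank on the shaft (horizontal distance between crank_socket and shaft_tip below 0.008 m and z of crank_socket in the frame of shaft_tip below -0.013 m and angle between crank_socket's own z axis and vertical below 0.2 rad and value of joint winder above 15 rad), for 0.1 s.
At the end, for the whole second after the job is handed in: The winder stands above 15.0 rad (jaw within about 2 mm of its stop against the ballast) and the crank is at rest on the shaft: its hole within 8 mm of the shaft's axis, fully down to within 6 mm, tilted less than 0.2 rad (all of step 2 and velocity of joint winder between -0.2 and 0.2 rad/s); the robot touches nothing.
It also fails if it takes over 69 s, if anything falls off the work surface, if the arm or the gripper's body presses on something with over 40 N, if the wrist force passes 120 N, or if a joint passes its speed limit or range.

### The arm

A 6-joint arm with a two-finger parallel gripper is mounted at the origin on the work surface. World frame = base frame: x ahead of the robot, y to its left, z up, the work surface at z = 0. Lengths are in m, angles in degrees, forces in N, time in s.
With the tool pointing down it reaches from about 0.225 to 0.875 m from the base axis. Payload 3.4 kg.
Tool frame: the origin (TCP) lies midway between the tips of the shut fingers; the grasp point (between the pads) lies 19 mm behind it; z points along the fingers, y is the direction in which the jaws open and shut (so a half turn about z gives the same grasp; the last joint's range is limited). The gripper opens to 85 mm and grips with 20 to 120 N. Pads are 22 mm wide; open, the fingers measure 114 mm over their backs; the gripper's body (76 mm by 85 mm) begins 54 mm behind the grasp point. The pads swing forward as they close: fully open they stand 13 mm farther back than shut.
Start: joints at [-6.933, 15.808, 86.224, -0, 77.962, -6.933], TCP at [0.575, -0, 0.231] pointing down, gripper open.
Joint ranges: [-165.64, 165.64], [-43.16, 119.46], [12.63, 154.43], [-67.54, 247.53], [6.08, 155.33], [-154.97, 154.97]. Speed limits (degrees/s): [147.25, 147.25, 180, 180, 180, 180].

### API

Orientations are given as [roll, pitch, yaw] about the fixed x, y, z axes, in that order (R = Rz(yaw) Ry(pitch) Rx(roll)).
In Python, from plant import monitor, eyes, workorder gives the robot as it stands.
- The arm moves only by the tool servo_tool, never from a script. Its argument "plan" is a list of rows, each an object of numbers: "tx", "ty", "tz": the shift along the tool's x, y, z each as a share of 30 mm, from -1 to 1; "wx", "wy", "wz": the turn, a rotation vector about the tool's x, y, z each as a share of 0.08 rad, from -1 to 1; "fingers": the closure in counts, from 0 (fully open) to 255 (shut). A call has 1 to 10 rows; each row shifts and turns the commanded pose from where the row before left it, along the tool's axes as they then stand; what a row does not reach is not made up. A row lasts 1/8 s, in which the tool goes at most 62.5 mm and 10.7 degrees, less where a joint would pass 70% of its speed; a pose out of reach is approached as far as the arm can. A call with a number of a shift or a turn outside -1 to 1 is refused whole. A call with a gripper value outside its range is refused whole. The fingers move at their own pace and stop on an object; "force" is the grip in N (left out, the last holds). Time passes only in rows, so rows that do not move let the fingers close. It gives the time, the measured TCP pose, the force and the opening at its end, in the units of the state.
- monitor.get_obs(): the state, without advancing time (a new reading comes with each control period).
- eyes.read_camera(name): name is "scene" or "side" or "wrist"; returns the picture (480x640x3 uint8, red, green, blue); there is no depth.
- eyes.calibration(name): a dict with "fx", "fy", "cx", "cy" (pixels), "xyz" and "attitude" of the camera in the world. Camera axes: x right, y down, z forward; pixel columns grow to the right and rows downward; lengths in m; the calibration is good to about 2 mm. The wrist camera is an equidistant fisheye: a pixel r from the principal point sees the ray r / f radians off the axis. A picture is of the moment at which its call begins: read the wrist's pose just before it. calibration takes no time and is no camera call; for the wrist camera it gives the pose at the moment of the call.
- workorder.close_job(): hands the job in, once; it reports no verdict.
The state is a dict: "clock": time; "q": joint angles; "dq": joint speeds; "tau": joint torques, N m; "eef_pos": TCP position; "ee_rot": TCP orientation; "ft_force": force on the tool from outside, world axes, zero at the start; "wrist_torque": the same for the moment, N m; "opening": finger opening in m.
Only numpy, scipy, OpenCV 4.12 (cv2) and the standard library are available. Lean on these libraries where they do the work, as an engineer would, in place of code of your own. Each camera call takes 0.05 s, during which the arm holds its last target.

## Working session

There is one attempt and no reset: what is moved stays moved. The work goes in short steps, Python scripts to look and compute and a tool call to move; the robot and the scene stay as the last step left them, time stands still between calls to the robot, and variables do not carry over. Pictures are saved under pics/ and viewed, and the job is handed in when it is done.

Besides the shell and the picture viewer there is one more tool, called after "Request:" as name([rows], argument=value, ...), one row to a line, values as JSON. servo_tool: Moves the arm, as the interface text tells. Its arguments: {"type":"object","properties":{"plan":{"type":"array","items":{"type":"object","properties":{"tx":{"type":"number","minimum":-1,"maximum":1},"ty":{"type":"number","minimum":-1,"maximum":1},"tz":{"type":"number","minimum":-1,"maximum":1},"wx":{"type":"number","minimum":-1,"maximum":1},"wy":{"type":"number","minimum":-1,"maximum":1},"wz":{"type":"number","minimum":-1,"maximum":1},"fingers":{"type":"number"}}}},"force":{"type":"number"}},"required":["plan"]}

```bash
mkdir -p pics; ls
cat > h.py <<'E'
import numpy as np, cv2
from scipy.spatial.transform import Rotation as R
from plant import monitor, eyes, workorder
def snap(n,f):
    c=eyes.calibration(n); im=eyes.read_camera(n); cv2.imwrite('pics/'+f+'.png',im[:,:,::-1]); return im,c
E
python3 - <<'E'
from h import *
print(monitor.get_obs())
for n in ['scene','side','wrist']:
    im,c=snap(n,n+'0'); print(n,c)
E
```

```text
pics
{'clock': 0.0, 'q': array([-6.93232414e+00,  1.58471288e+01,  8.62956653e+01,  1.21571349e-03,
        7.79629744e+01, -6.93322058e+00]), 'dq': array([ 0.04095643, -0.01402398,  0.09096779, -0.05472961, -0.05970517,
       -0.12730422]), 'tau': array([ 6.20495921e-04, -4.16768074e+01, -2.45808578e+01, -1.52056768e-04,
        1.11346930e-02,  1.69860516e-05]), 'eef_pos': array([5.74462130e-01, 7.22963953e-05, 2.30441538e-01]), 'ee_rot': array([-1.79895148e+02, -1.39473828e-02,  9.00006291e+01]), 'ft_force': array([-1.0377725 ,  0.06135294,  0.12693023]), 'wrist_torque': array([-0.00404445,  0.02027723,  0.02370387]), 'opening': 0.08587456815250018}
scene {'fx': 438.6066992541214, 'fy': 438.6066992541214, 'cx': 322.01425738040706, 'cy': 242.1042352621411, 'xyz': array([ 0.98017119, -0.27218246,  0.60607321]), 'attitude': array([-134.07872859,   -0.98026438,   70.63736207])}
side {'fx': 591.7134059856636, 'fy': 591.7134059856636, 'cx': 327.70455634798674, 'cy': 235.4821608069652, 'xyz': array([ 0.05991953, -0.81640406,  0.85866583]), 'attitude': array([-133.01232855,   -0.63102985,  -29.35666237])}
wrist {'fx': 371.64829954431775, 'fy': 371.64829954431775, 'cx': 324.2331276389883, 'cy': 241.00622667776727, 'xyz': array([0.57517709, 0.08342107, 0.37345018]), 'attitude': array([ 1.61250280e+02,  1.31206174e-01, -6.07857534e-03])}
```

View pics/scene0.png

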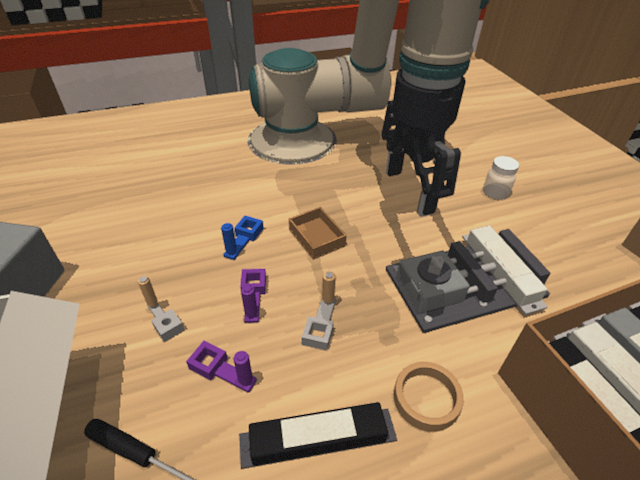

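View pics/side0.png

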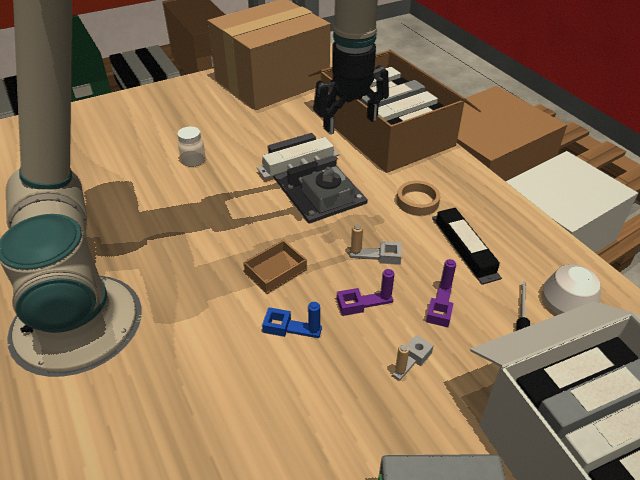

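View pics/wrist0.png

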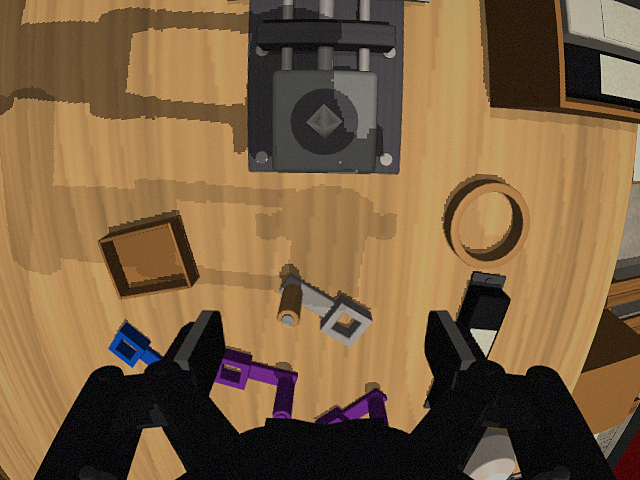

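Run:
```python
import cv2,numpy as np
w=cv2.imread('pics/wrist0.png');s=cv2.imread('pics/scene0.png');d=cv2.imread('pics/side0.png')
def cr(im,x,y,ww,hh,k): return cv2.resize(im[y:y+hh,x:x+ww],None,fx=k,fy=k,interpolation=cv2.INTER_CUBIC)
cv2.imwrite('pics/a.png',np.hstack([cr(w,260,60,130,100,3),cr(w,260,250,130,100,3)]))
cv2.imwrite('pics/b.png',np.hstack([cr(s,385,225,130,100,3),cr(s,285,260,130,100,3)]))
cv2.imwrite('pics/c.png',np.hstack([cr(d,270,140,130,100,3),cr(d,320,210,130,100,3)]))
```

```text
(no output)
```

View pics/a.png

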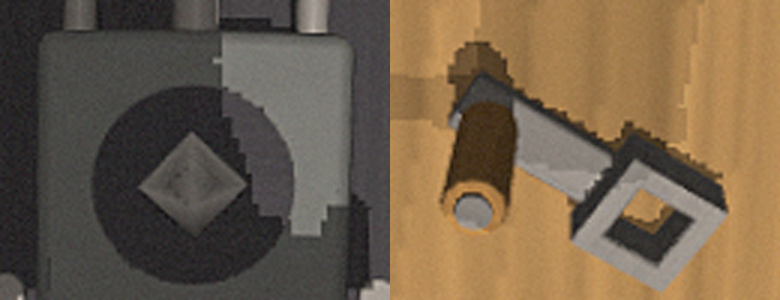

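View pics/b.png

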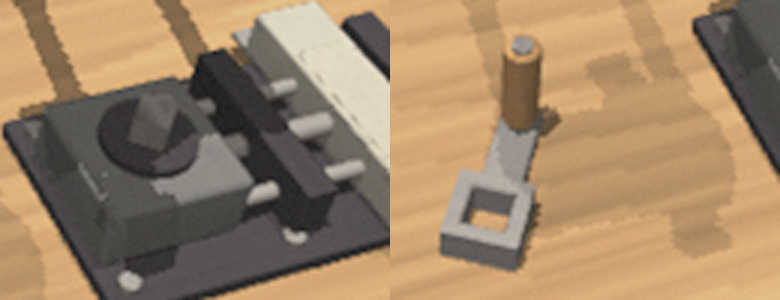

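View pics/c.png

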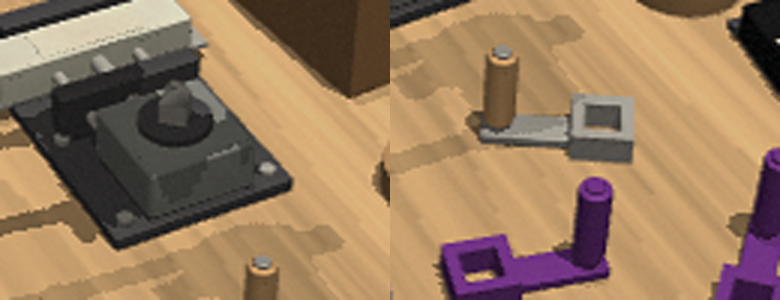

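```bash
cat >> h.py <<'E'
from scipy.optimize import least_squares
def ray(c,px,fish=False):
    d=(np.array(px,float)-[c['cx'],c['cy']])
    if fish:
        r=np.hypot(*d); th=r/c['fx']; v=np.array([*(d/max(r,1e-9)*np.sin(th)),np.cos(th)])
    else: v=np.array([*(d/c['fx']),1.]); v/=np.linalg.norm(v)
    return np.array(c['xyz']),R.from_euler('xyz',c['attitude'],degrees=True).as_matrix()@v
def atz(c,px,z,fish=False):
    o,v=ray(c,px,fish); return o+v*(z-o[2])/v[2]
def tri(rs):
    A=sum(np.eye(3)-np.outer(v,v) for o,v in rs); b=sum((np.eye(3)-np.outer(v,v))@o for o,v in rs)
    p=np.linalg.solve(A,b); return p,[np.linalg.norm(np.cross(p-o,v)) for o,v in rs]
E
python3 - <<'E'
from h import *
cs=eyes.calibration('scene');cd=eyes.calibration('side');cw=eyes.calibration('wrist')
P={'tip':((324,120.7),(436.7,260),(328.3,170),None),'grip':((287.7,320),(329,275.3),(357.3,226.7),.074),'hub':((346.5,324.8),(318.3,330),(391.3,248.7),.022)}
for k,(w,s,d,z) in P.items():
    print(k,tri([ray(cw,w,True),ray(cs,s),ray(cd,d)]))
    if z: print(atz(cw,w,z,True),atz(cs,s,z),atz(cd,d,z))
for z in (.1,.12):print(atz(cw,(324,120.7),z,True))
for p in [(306,122.3),(342.3,121.7),(324,103.3),(324,139.3)]: print('sh',atz(cw,p,.085,True))
for p in [(342.3,303.3),(372.3,320),(350.7,346.7),(320.7,329.3)]: print('hub',atz(cw,p,.022,True))
E
```

```text
tip (array([0.57526892, 0.08127416, 0.08606054]), [np.float64(0.001379431801675642), np.float64(0.0015145702473402087), np.float64(0.0012167089547291713)])
grip (array([ 0.5415937 , -0.09588204,  0.07561899]), [np.float64(0.001104134316087297), np.float64(0.001012744043254243), np.float64(0.000986712458728654)])
[ 0.54039216 -0.09639515  0.074     ] [ 0.54114132 -0.09626331  0.074     ] [ 0.54363665 -0.09341741  0.074     ]
hub (array([ 0.60060852, -0.13461196,  0.02111323]), [np.float64(0.001540683555343189), np.float64(0.0003223441401490866), np.float64(0.0013498332829103587)])
[ 0.59905139 -0.13355844  0.022     ] [ 0.60155588 -0.13478037  0.022     ] [ 0.60153584 -0.13536167  0.022     ]
[0.57449574 0.0824403  0.1       ]
[0.57454882 0.0825116  0.12      ]
sh [0.56070388 0.08121824 0.085     ]
sh [0.58843106 0.08168059 0.085     ]
sh [0.57445817 0.09590467 0.085     ]
sh [0.57445325 0.06793021 0.085     ]
hub [ 0.59382933 -0.10635806  0.022     ]
hub [ 0.62740117 -0.12774375  0.022     ]
hub [ 0.60470356 -0.16338002  0.022     ]
hub [ 0.57056198 -0.13938624  0.022     ]
```

The three views agree: handle top about (0.541, -0.096), crank angle 147.5°, shaft tip (0.575, 0.082, 0.086) with its flats at 45°. I'll turn the jaws along the crank arm and move over the handle.

Request:
servo_tool([
  {"wz":1,"tz":0.45,"fingers":0},
  {"wz":1,"tz":0.45},
  {"wz":1,"tz":0.45},
  {"wz":1,"tz":0.45},
  {"wz":1,"tz":0.45},
  {"wz":1,"tz":0.45},
  {"wz":1,"tz":0.3},
  {"tx":-1,"ty":0.23},
  {"tx":-1,"ty":0.23},
  {"tx":-1,"ty":0.23},
], force=50)

```text
validation failed for argument at $.pl...
```

Run:
```python
from h import *
o=monitor.get_obs();print(o['clock'],o['eef_pos'],o['ee_rot'],o['ft_force'],o['opening'])
im,c=snap('wrist','w1');print(c)
```

```text
0.15 [5.74599951e-01 4.39362983e-05 2.30617902e-01] [-1.79917625e+02 -8.86367063e-03  9.00018561e+01] [-0.68391305 -1.43446877  0.06326946] 0.08556109102030382
{'fx': 371.64829954431775, 'fy': 371.64829954431775, 'cx': 324.2331276389883, 'cy': 241.00622667776727, 'xyz': array([0.57522176, 0.08341559, 0.37356158]), 'attitude': array([ 1.61248506e+02,  1.16721008e-01, -6.09069054e-03])}
```

View pics/w1.png

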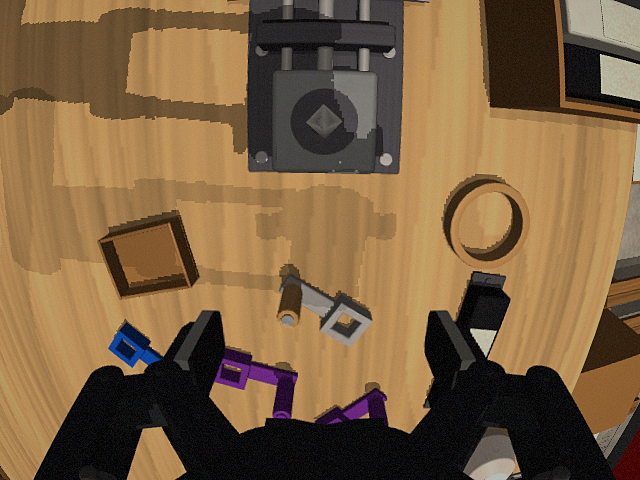

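The call was refused and the picture is unchanged. Rows probably need every key, so I'll send them all.

Request:
servo_tool([
  {"tx":0,"ty":0,"tz":0.45,"wx":0,"wy":0,"wz":1,"fingers":0},
  {"tx":0,"ty":0,"tz":0.45,"wx":0,"wy":0,"wz":1,"fingers":0},
  {"tx":0,"ty":0,"tz":0.45,"wx":0,"wy":0,"wz":1,"fingers":0},
  {"tx":0,"ty":0,"tz":0.45,"wx":0,"wy":0,"wz":1,"fingers":0},
  {"tx":0,"ty":0,"tz":0.45,"wx":0,"wy":0,"wz":1,"fingers":0},
  {"tx":0,"ty":0,"tz":0.45,"wx":0,"wy":0,"wz":1,"fingers":0},
  {"tx":0,"ty":0,"tz":0.3,"wx":0,"wy":0,"wz":1,"fingers":0},
  {"tx":-1,"ty":0.23,"tz":0,"wx":0,"wy":0,"wz":0,"fingers":0},
  {"tx":-1,"ty":0.23,"tz":0,"wx":0,"wy":0,"wz":0,"fingers":0},
  {"tx":-1,"ty":0.23,"tz":0,"wx":0,"wy":0,"wz":0,"fingers":0},
], force=50)

```text
clock: 1.45
eef_pos: [0.5444, -0.088, 0.1411]
ee_rot: [-180.0, 0.0, 57.9]
ft_force: [-0.1, -0.3, -0.3]
opening: 0.0856
```

Run:
```python
from h import *
o=monitor.get_obs();print(o['clock'],o['eef_pos'],o['ee_rot'])
im,c=snap('wrist','w2');print(c)
```

```text
1.45 [ 0.54435895 -0.08797254  0.14108969] [-1.79985024e+02  7.25284444e-03  5.79399131e+01]
{'fx': 371.64829954431775, 'fy': 371.64829954431775, 'cx': 324.2331276389883, 'cy': 241.00622667776727, 'xyz': array([ 0.58880866, -0.0172052 ,  0.28398566]), 'attitude': array([ 1.61210781e+02,  5.29901239e-02, -3.20655588e+01])}
```

View pics/w2.png

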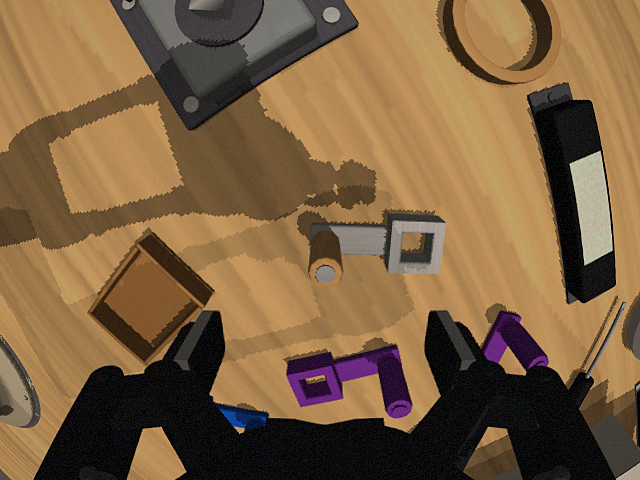

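Run:
```python
from h import *
c=eyes.calibration('wrist');o=monitor.get_obs();p=o['eef_pos'];M=R.from_euler('xyz',o['ee_rot'],degrees=True).as_matrix()
for n,px,z in [('handle',(325.5,273.5),.074),('hub',(416.5,244.5),.022),('purp',(398,408),.074),('hubTL',(389,215),.022),('hubTR',(442,216),.022)]:
    w=atz(c,px,z,True);print(n,w,'tool mm',((w-p)@M)*1000)
```

```text
handle [ 0.53873989 -0.0996993   0.074     ] tool mm [-9.05747451  0.73332175 67.11647219]
hub [ 0.59791048 -0.13630384  0.022     ] tool mm [ -8.38230886  70.29999219 119.12680193]
purp [ 0.5247502  -0.22885672  0.074     ] tool mm [-125.87118237   57.58130054   67.58012816]
hubTL [ 0.59091294 -0.10469054  0.022     ] tool mm [ 14.66671632  47.56015251 119.03323589]
hubTR [ 0.62557105 -0.12681007  0.022     ] tool mm [ 14.36891283  88.67426267 119.04181344]
```

Request:
servo_tool([
  {"tx":-0.29,"ty":0.03,"tz":0.2,"wx":0,"wy":0,"wz":0,"fingers":0},
  {"tx":0,"ty":0,"tz":0.9,"wx":0,"wy":0,"wz":0,"fingers":0},
  {"tx":0,"ty":0,"tz":0.9,"wx":0,"wy":0,"wz":0,"fingers":0},
  {"tx":0,"ty":0,"tz":0.9,"wx":0,"wy":0,"wz":0,"fingers":0},
  {"tx":0,"ty":0,"tz":0.8,"wx":0,"wy":0,"wz":0,"fingers":0},
  {"tx":0,"ty":0,"tz":0,"wx":0,"wy":0,"wz":0,"fingers":0},
], force=50)

```text
clock: 2.25
eef_pos: [0.5392, -0.0939, 0.0283]
ee_rot: [-179.7, 0.1, 58.0]
ft_force: [-0.5, -0.2, 0.2]
opening: 0.0853
```

Run:
```python
from h import *
o=monitor.get_obs();print(o['clock'],o['eef_pos'],o['ee_rot'],o['ft_force'])
im,c=snap('wrist','w3')
```

```text
2.25 [ 0.53921327 -0.09393961  0.02828626] [-1.79716185e+02  5.78592168e-02  5.79535108e+01] [-0.46216669 -0.15321065  0.19375052]
```

View pics/w3.png

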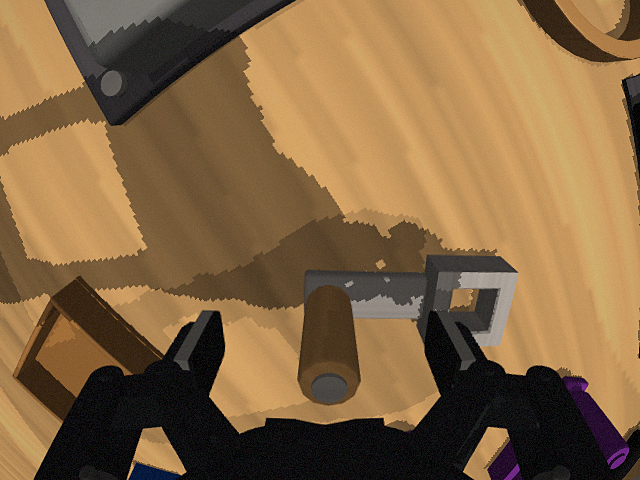

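The handle, with its top at (330,388), stands between the open fingers. Closing on it.

Request:
servo_tool([
  {"tx":0,"ty":0,"tz":0,"wx":0,"wy":0,"wz":0,"fingers":255},
  {"tx":0,"ty":0,"tz":0,"wx":0,"wy":0,"wz":0,"fingers":255},
  {"tx":0,"ty":0,"tz":0,"wx":0,"wy":0,"wz":0,"fingers":255},
  {"tx":0,"ty":0,"tz":0,"wx":0,"wy":0,"wz":0,"fingers":255},
  {"tx":0,"ty":0,"tz":0,"wx":0,"wy":0,"wz":0,"fingers":255},
  {"tx":0,"ty":0,"tz":0,"wx":0,"wy":0,"wz":0,"fingers":255},
  {"tx":0,"ty":0,"tz":0,"wx":0,"wy":0,"wz":0,"fingers":255},
  {"tx":0,"ty":0,"tz":0,"wx":0,"wy":0,"wz":0,"fingers":255},
], force=50)

```text
clock: 3.3
eef_pos: [0.5411, -0.0951, 0.031]
ee_rot: [180.0, -0.0, 57.9]
ft_force: [-2.0, 0.5, 6.1]
opening: 0.0212
```

Run:
```python
from h import *
o=monitor.get_obs();print(o['clock'],o['eef_pos'],o['ee_rot'],o['ft_force'],o['opening'])
im,c=snap('wrist','w4')
```

```text
3.3 [ 0.54106356 -0.09514844  0.0309945 ] [ 1.79965364e+02 -1.31431971e-02  5.79088205e+01] [-1.98182642  0.53468576  6.07475051] 0.02116776312532576
```

View pics/w4.png

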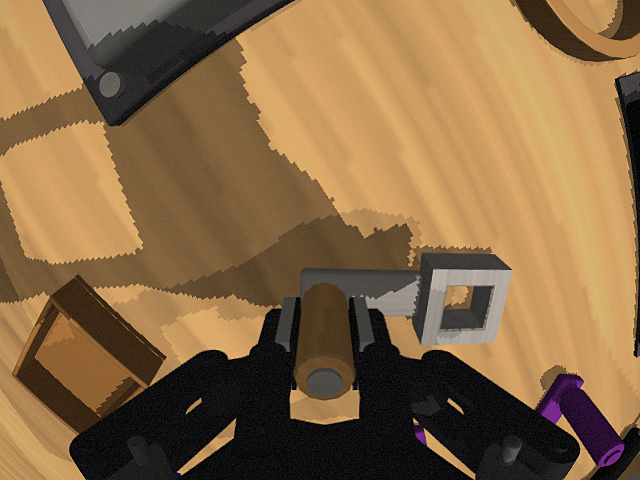

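Handle gripped, opening 21 mm. Lifting.

Request:
servo_tool([
  {"tx":0,"ty":0,"tz":-0.4,"wx":0,"wy":0,"wz":0,"fingers":255},
  {"tx":0,"ty":0,"tz":-0.8,"wx":0,"wy":0,"wz":0,"fingers":255},
  {"tx":0,"ty":0,"tz":-0.8,"wx":0,"wy":0,"wz":0,"fingers":255},
  {"tx":0,"ty":0,"tz":-0.8,"wx":0,"wy":0,"wz":0,"fingers":255},
  {"tx":0,"ty":0,"tz":-0.8,"wx":0,"wy":0,"wz":0,"fingers":255},
  {"tx":0,"ty":0,"tz":-0.4,"wx":0,"wy":0,"wz":0,"fingers":255},
  {"tx":0,"ty":0,"tz":0,"wx":0,"wy":0,"wz":0,"fingers":255},
], force=50)

```text
clock: 4.22
eef_pos: [0.5412, -0.0952, 0.1509]
ee_rot: [179.9, -0.0, 57.9]
ft_force: [-0.9, 0.4, -2.0]
opening: 0.0208
```

Run:
```python
from h import *
o=monitor.get_obs();print(o['clock'],o['eef_pos'],o['ee_rot'],o['ft_force'],o['opening'])
im,c=snap('wrist','w5')
im,c=snap('side','s5')
```

```text
4.225 [ 0.54122863 -0.09521741  0.15093435] [ 1.79916235e+02 -2.24235772e-02  5.79142295e+01] [-0.9273937   0.43411754 -1.97142658] 0.020769705027122862
```

View pics/w5.png

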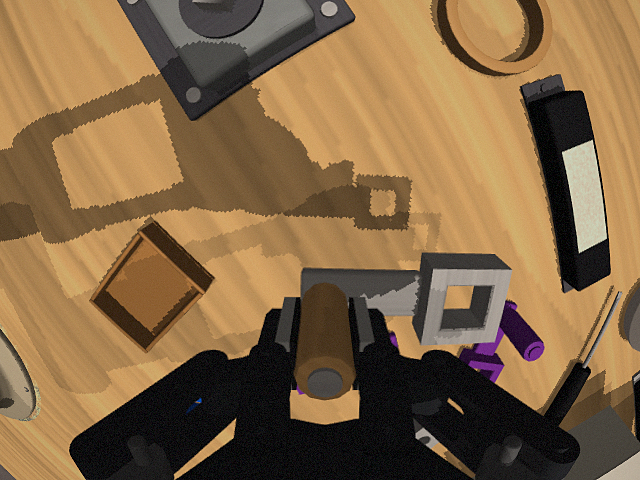

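View pics/s5.png

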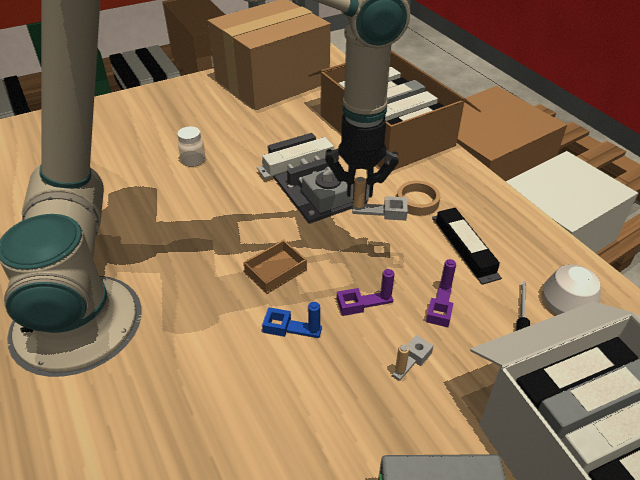

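Run:
```python
import cv2
w=cv2.imread('pics/w5.png')
cv2.imwrite('pics/d.png',cv2.resize(w[240:420,280:540],None,fx=3,fy=3,interpolation=cv2.INTER_CUBIC))
```

```text
(no output)
```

View pics/d.png

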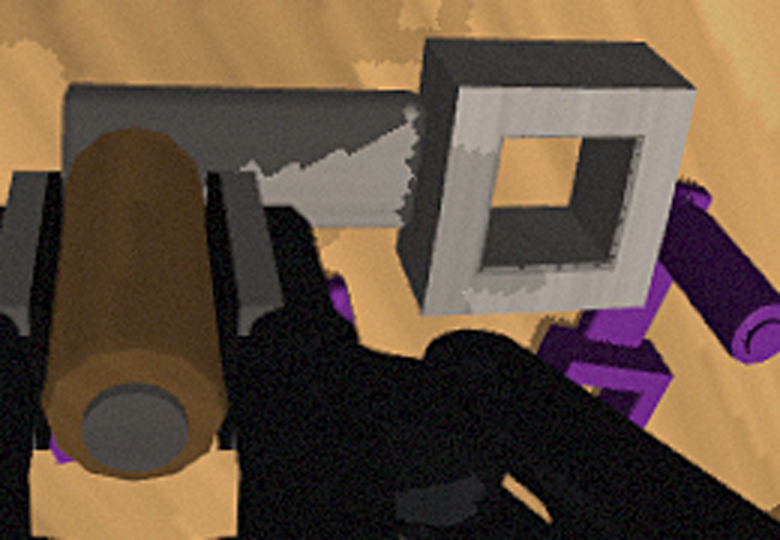

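Run:
```python
from h import *
c=eyes.calibration('wrist');o=monitor.get_obs();p=o['eef_pos'];M=R.from_euler('xyz',o['ee_rot'],degrees=True).as_matrix()
L=lambda a,b:(280+a/3,240+b/3)
for Z in [(458,87),(695,88),(650,306),(425,314)],[(503,137),(645,137),(612,270),(480,272)]:
    q=[atz(c,L(*z),.142,True) for z in Z]; print('tool mm',np.round([((w-p)@M)*1000 for w in q],1)); m=sum(q)/4; print(m,((m-p)@M)*1000)
    d=q[1]-q[0]; print(np.degrees(np.arctan2(d[1],d[0])))
w=atz(c,L(135,428),.194,True);print('handle',((w-p)@M)*1000)
```

```text
tool mm [[ 19.   49.    7.4]
 [ 18.   90.3   7.3]
 [-23.9  90.9   7.4]
 [-22.3  48.6   7.4]]
[ 0.59808375 -0.13384116  0.142     ] [-2.27733416 69.69044273  7.38136136]
-33.49188066289693
tool mm [[ 10.4  57.4   7.4]
 [  9.6  82.5   7.4]
 [-15.6  81.5   7.4]
 [-14.3  57.1   7.4]]
[ 0.59792822 -0.13396825  0.142     ] [-2.46762266 69.62617215  7.38153468]
-33.98336851288127
handle [ -0.89423753   0.24596154 -44.51193292]
```

Request:
servo_tool([
  {"tx":0,"ty":0,"tz":0,"wx":0,"wy":0,"wz":1,"fingers":255},
  {"tx":0,"ty":0,"tz":0,"wx":0,"wy":0,"wz":1,"fingers":255},
  {"tx":0,"ty":0,"tz":0,"wx":0,"wy":0,"wz":0.5,"fingers":255},
  {"tx":0.73,"ty":-0.8,"tz":0,"wx":0,"wy":0,"wz":0,"fingers":255},
  {"tx":0.73,"ty":-0.8,"tz":0,"wx":0,"wy":0,"wz":0,"fingers":255},
  {"tx":0.73,"ty":-0.8,"tz":0,"wx":0,"wy":0,"wz":0,"fingers":255},
  {"tx":0.73,"ty":-0.8,"tz":0,"wx":0,"wy":0,"wz":0,"fingers":255},
  {"tx":0.73,"ty":-0.8,"tz":0,"wx":0,"wy":0,"wz":0,"fingers":255},
  {"tx":0.73,"ty":-0.8,"tz":0,"wx":0,"wy":0,"wz":0,"fingers":255},
  {"tx":0.73,"ty":-0.8,"tz":0,"wx":0,"wy":0,"wz":0,"fingers":255},
], force=50)

```text
clock: 5.58
eef_pos: [0.5238, 0.1327, 0.149]
ee_rot: [-179.9, 0.1, 46.4]
ft_force: [1.0, -0.1, -1.8]
opening: 0.0211
```

Request:
servo_tool([
  {"tx":0,"ty":0,"tz":0,"wx":0,"wy":0,"wz":0,"fingers":255},
  {"tx":0,"ty":0,"tz":0,"wx":0,"wy":0,"wz":0,"fingers":255},
])

```text
clock: 5.82
eef_pos: [0.5243, 0.1313, 0.1494]
ee_rot: [-180.0, 0.1, 46.5]
ft_force: [-0.2, -0.7, -1.4]
opening: 0.0211
```

Run:
```python
from h import *
o=monitor.get_obs();print(o['clock'],o['eef_pos'],o['ee_rot'],o['ft_force'],o['opening'])
im,c=snap('wrist','w6')
im,c=snap('side','s6')
im,c=snap('scene','c6')
w=cv2.imread('pics/w6.png');s=cv2.imread('pics/s6.png');d=cv2.imread('pics/c6.png')
cv2.imwrite('pics/d6.png',cv2.resize(w[210:390,280:540],None,fx=3,fy=3,interpolation=cv2.INTER_CUBIC))
f=lambda im,x,y:cv2.resize(im[y:y+130,x:x+130],None,fx=3,fy=3,interpolation=cv2.INTER_CUBIC)
cv2.imwrite('pics/e6.png',np.hstack([f(s,260,90),f(d,380,190)]))
```

```text
5.825 [0.52428117 0.13131528 0.14943701] [-1.79971128e+02  1.02306781e-01  4.64852322e+01] [-0.1508903  -0.69636063 -1.42870579] 0.021087485937537467
```

View pics/d6.png

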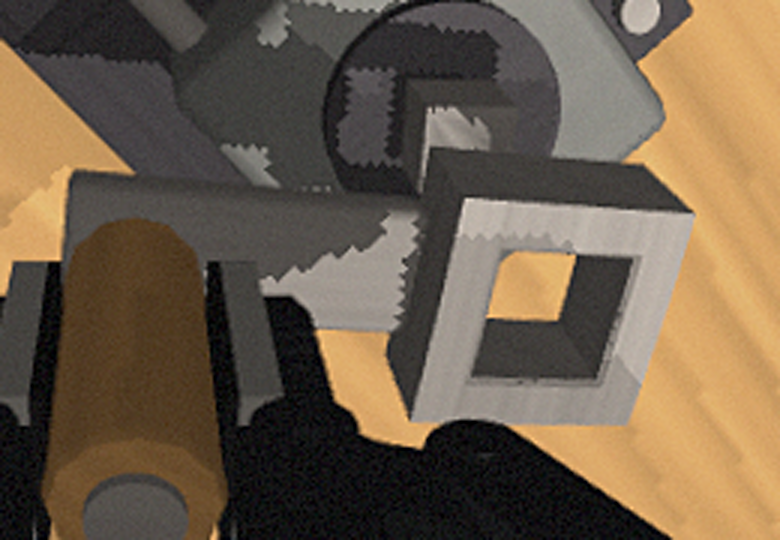

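View pics/e6.png

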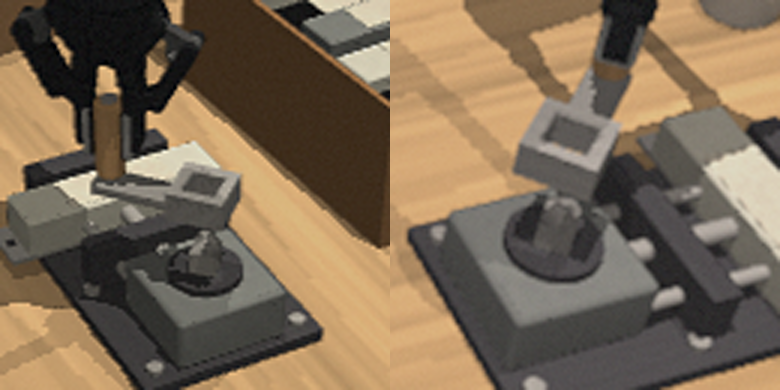

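Run:
```python
from h import *
c=eyes.calibration('wrist');o=monitor.get_obs();p=o['eef_pos'];M=R.from_euler('xyz',o['ee_rot'],degrees=True).as_matrix()
print(p,o['ee_rot'])
L=lambda a,b:(280+a/3,210+b/3)
for Z in [(463,198),(693,213),(630,425),(410,420)],[(503,247),(640,257),(600,385),(470,380)]:
    q=[atz(c,L(*z),.1405,True) for z in Z]; print('tool mm',np.round([((w-p)@M)*1000 for w in q],1)); m=sum(q)/4; print(m,((m-p)@M)*1000)
    for i,j in ((0,1),(3,2),(1,2),(0,3)):
        d=q[j]-q[i]; print(np.degrees(np.arctan2(d[1],d[0])))
w=cv2.imread('pics/w6.png');s=cv2.imread('pics/s6.png');d=cv2.imread('pics/c6.png')
f=lambda im,x,y:cv2.resize(im[y:y+64,x:x+64],None,fx=6,fy=6,interpolation=cv2.INTER_CUBIC)
cv2.imwrite('pics/f6.png',np.hstack([f(s,290,135),f(d,415,215)]))
```

```text
[0.5246846  0.13082443 0.1499693 ] [-1.79992753e+02  4.26072496e-02  4.63933809e+01]
tool mm [[ 14.6  50.8   9.5]
 [ 10.8  92.4   9.4]
 [-31.5  89.5   9.5]
 [-26.9  46.9   9.5]]
[0.56960735 0.07664597 0.1405    ] [-8.2397916  69.89646484  9.46659372]
-48.85510715568927
-49.724515992496826
-137.56325208999212
-138.95838308915782
tool mm [[  5.9  58.6   9.5]
 [  3.1  83.8   9.5]
 [-22.   81.3   9.5]
 [-19.2  56.5   9.5]]
[0.56983998 0.07667439 0.1405    ] [-8.05876967 70.04530854  9.46644028]
-50.040705739287134
-50.11671804174017
-139.206367140121
-138.39342163907952
```

View pics/f6.png

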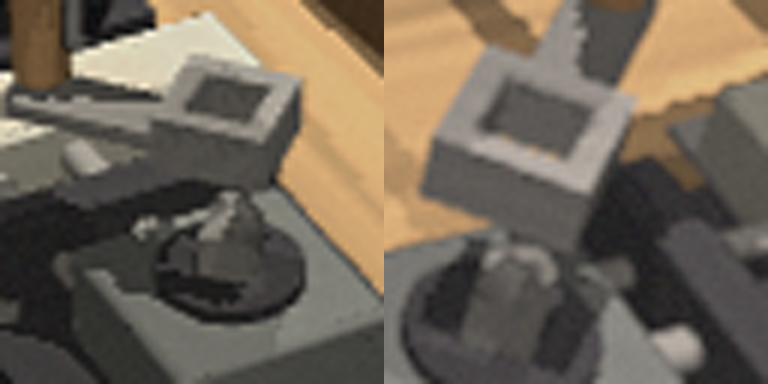

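Request:
servo_tool([
  {"tx":0,"ty":0,"tz":0.1,"wx":0,"wy":0,"wz":-0.3,"fingers":255},
  {"tx":0,"ty":0,"tz":0.1,"wx":0,"wy":0,"wz":-0.3,"fingers":255},
  {"tx":0,"ty":0,"tz":0.1,"wx":0,"wy":0,"wz":-0.3,"fingers":255},
  {"tx":0.04,"ty":-0.01,"tz":0.1,"wx":0,"wy":0,"wz":0,"fingers":255},
  {"tx":0.04,"ty":-0.01,"tz":0.1,"wx":0,"wy":0,"wz":0,"fingers":255},
  {"tx":0,"ty":0,"tz":0,"wx":0,"wy":0,"wz":0,"fingers":255},
  {"tx":0,"ty":0,"tz":0,"wx":0,"wy":0,"wz":0,"fingers":255},
])

```text
clock: 6.85
eef_pos: [0.5259, 0.1341, 0.1354]
ee_rot: [180.0, -0.0, 50.6]
ft_force: [-0.2, -0.4, -1.8]
opening: 0.0208
```

Run:
```python
from h import *
o=monitor.get_obs();print(o['clock'],o['eef_pos'],o['ee_rot'],o['ft_force'],o['opening'])
im,c=snap('wrist','w7')
im,c=snap('side','s7')
im,c=snap('scene','c7')
w=cv2.imread('pics/w7.png');s=cv2.imread('pics/s7.png');d=cv2.imread('pics/c7.png')
cv2.imwrite('pics/d7.png',cv2.resize(w[230:370,390:530],None,fx=5,fy=5,interpolation=cv2.INTER_CUBIC)[:600])
f=lambda im,x,y:cv2.resize(im[y:y+64,x:x+64],None,fx=6,fy=6,interpolation=cv2.INTER_CUBIC)
cv2.imwrite('pics/f7.png',np.hstack([f(s,290,135),f(d,410,215)]))
```

```text
6.85 [0.5258754  0.13405592 0.13536374] [ 1.79989873e+02 -5.72653138e-03  5.05893881e+01] [-0.24259705 -0.40388065 -1.84491355] 0.02079470407101095
```

View pics/d7.png

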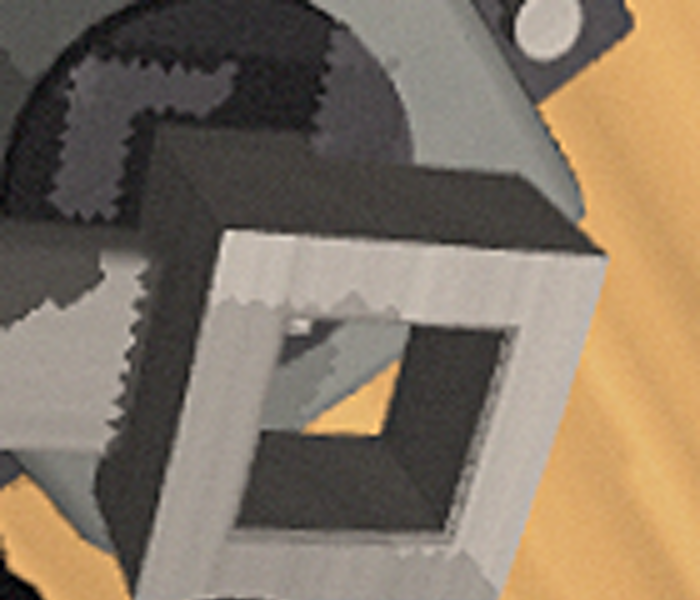

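View pics/f7.png

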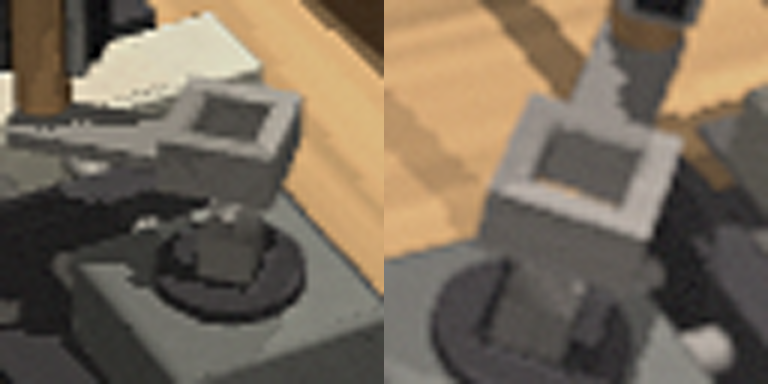

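Run:
```python
from h import *
c=eyes.calibration('wrist');cs=eyes.calibration('scene');cd=eyes.calibration('side')
L=lambda a,b:(390+a/5,230+b/5)
z=.1264
q=[atz(c,L(*a),z,True) for a in [(283,318),(520,326),(447,532),(235,530)]]
print(sum(q)/4)
for i,j in ((0,1),(3,2),(1,2),(0,3)):
    d=q[j]-q[i]; print(np.degrees(np.arctan2(d[1],d[0])))
print(atz(cd,(329.2,154.8),z),atz(cs,(443.5,242.5),z))
print('tip',atz(cd,(328.3,170),.086),atz(cs,(436.7,260),.086))
print(tri([ray(cd,(329.2,154.8)),ray(cs,(443.5,242.5)),(lambda m:(np.array(c['xyz']),(m-c['xyz'])/np.linalg.norm(m-c['xyz'])))(sum(q)/4)]))
```

```text
[0.57501738 0.08391187 0.1264    ]
-43.679809435589256
-44.08321533293355
-137.52571178567555
-133.0807049540837
[0.57777475 0.08133488 0.1264    ] [0.57684978 0.08194916 0.1264    ]
tip [0.57674593 0.08244213 0.086     ] [0.57574979 0.07949153 0.086     ]
(array([0.57645076, 0.08240885, 0.12569042]), [np.float64(0.0017361772697528806), np.float64(0.00015139885371942007), np.float64(0.0016545789584077896)])
```

Request:
servo_tool([
  {"tx":-0.04,"ty":0,"tz":0.2,"wx":0,"wy":0,"wz":0,"fingers":255},
  {"tx":0,"ty":0,"tz":0.2,"wx":0,"wy":0,"wz":0,"fingers":255},
  {"tx":0,"ty":0,"tz":0.2,"wx":0,"wy":0,"wz":0,"fingers":255},
  {"tx":0,"ty":0,"tz":0.2,"wx":0,"wy":0,"wz":0,"fingers":255},
  {"tx":0,"ty":0,"tz":0.2,"wx":0,"wy":0,"wz":0,"fingers":255},
  {"tx":0,"ty":0,"tz":0,"wx":0,"wy":0,"wz":0,"fingers":255},
])

```text
clock: 7.75
eef_pos: [0.5246, 0.133, 0.1047]
ee_rot: [-179.9, 0.1, 50.6]
ft_force: [-0.4, 0.6, -1.7]
opening: 0.0205
```

Request:
servo_tool([
  {"tx":0,"ty":0,"tz":0.15,"wx":0,"wy":0,"wz":0,"fingers":255},
  {"tx":0,"ty":0,"tz":0.15,"wx":0,"wy":0,"wz":0,"fingers":255},
  {"tx":0,"ty":0,"tz":0,"wx":0,"wy":0,"wz":0,"fingers":255},
])

```text
clock: 8.12
eef_pos: [0.5247, 0.133, 0.0959]
ee_rot: [-180.0, 0.0, 50.6]
ft_force: [-0.1, -0.3, -2.2]
opening: 0.0209
```

Run:
```python
from h import *
o=monitor.get_obs();print(o['clock'],o['eef_pos'],o['ee_rot'],o['ft_force'],o['opening'])
im,c=snap('wrist','w8')
im,c=snap('side','s8')
im,c=snap('scene','c8')
w=cv2.imread('pics/w8.png');s=cv2.imread('pics/s8.png');d=cv2.imread('pics/c8.png')
f=lambda im,x,y:cv2.resize(im[y:y+96,x:x+64],None,fx=4,fy=4,interpolation=cv2.INTER_CUBIC)
cv2.imwrite('pics/f8.png',np.hstack([f(s,290,125),f(d,410,205),cv2.resize(w[240:360,400:480],(256,384),interpolation=cv2.INTER_CUBIC)]))
```

```text
8.125 [0.52468617 0.1329997  0.09591042] [-1.79968869e+02  3.57495201e-02  5.05824345e+01] [-0.10230437 -0.31262845 -2.17892729] 0.02090721400733398
```

View pics/f8.png

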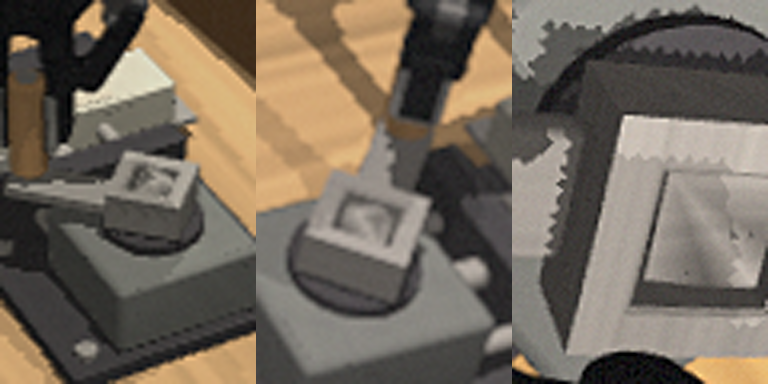

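The shaft is in the hole and centred in all three views. Pressing on down.

Request:
servo_tool([
  {"tx":0,"ty":0,"tz":0.1,"wx":0,"wy":0,"wz":0,"fingers":255},
  {"tx":0,"ty":0,"tz":0.1,"wx":0,"wy":0,"wz":0,"fingers":255},
  {"tx":0,"ty":0,"tz":0.08,"wx":0,"wy":0,"wz":0,"fingers":255},
  {"tx":0,"ty":0,"tz":0.0,"wx":0,"wy":0,"wz":0,"fingers":255},
])

```text
clock: 8.78
eef_pos: [0.5265, 0.1343, 0.0919]
ee_rot: [179.8, -0.3, 50.6]
ft_force: [-6.7, 3.8, 19.8]
opening: 0.0208
```

Request:
servo_tool([
  {"tx":0,"ty":0,"tz":0.05,"wx":0,"wy":0,"wz":0,"fingers":255},
  {"tx":0,"ty":0,"tz":0,"wx":0,"wy":0,"wz":0,"fingers":255},
])

```text
clock: 9.02
eef_pos: [0.527, 0.1347, 0.0916]
ee_rot: [179.8, -0.4, 50.6]
ft_force: [-7.3, 5.0, 26.4]
opening: 0.0209
```

Run:
```python
from h import *
o=monitor.get_obs();print(o['clock'],o['eef_pos'],o['ee_rot'],o['ft_force'],o['opening'])
im,c=snap('wrist','w9')
im,c=snap('side','s9')
im,c=snap('scene','c9')
w=cv2.imread('pics/w9.png');s=cv2.imread('pics/s9.png');d=cv2.imread('pics/c9.png')
f=lambda im,x,y:cv2.resize(im[y:y+96,x:x+64],None,fx=4,fy=4,interpolation=cv2.INTER_CUBIC)
cv2.imwrite('pics/f9.png',np.hstack([f(s,290,125),f(d,410,205),cv2.resize(w[240:360,400:480],(256,384),interpolation=cv2.INTER_CUBIC)]))
```

```text
9.025 [0.52696182 0.13471183 0.09158601] [179.79485851  -0.37213792  50.58571541] [-7.27508812  5.01598372 26.41760417] 0.020851020664163257
```

View pics/f9.png

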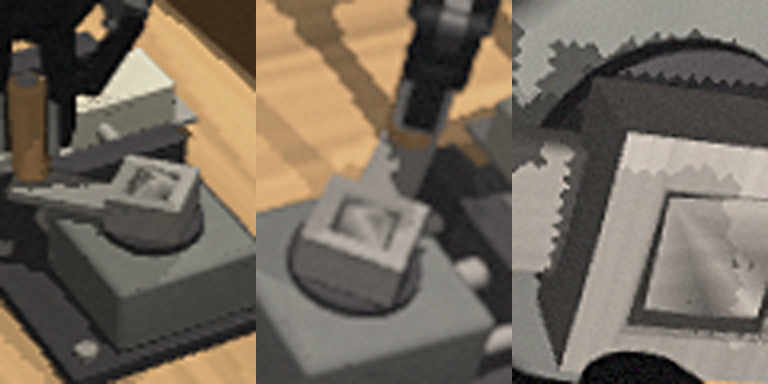

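View pics/w9.png

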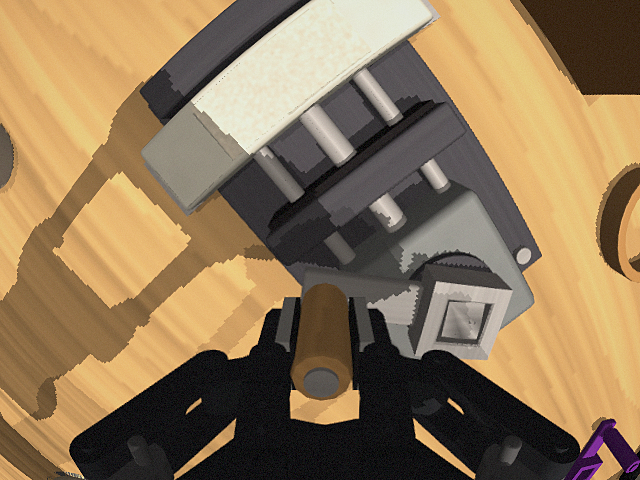

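Run:
```python
import cv2,numpy as np
w=cv2.imread('pics/w9.png');s=cv2.imread('pics/s9.png');d=cv2.imread('pics/c9.png')
cv2.imwrite('pics/g1.png',cv2.resize(w[240:370,400:530],None,fx=4.6,fy=4.6,interpolation=cv2.INTER_CUBIC))
f=lambda im,x,y:cv2.resize(im[y:y+60,x:x+66],None,fx=6,fy=6,interpolation=cv2.INTER_CUBIC)
cv2.imwrite('pics/g2.png',np.hstack([f(s,285,140),f(d,410,230)]))
```

```text
(no output)
```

View pics/g1.png

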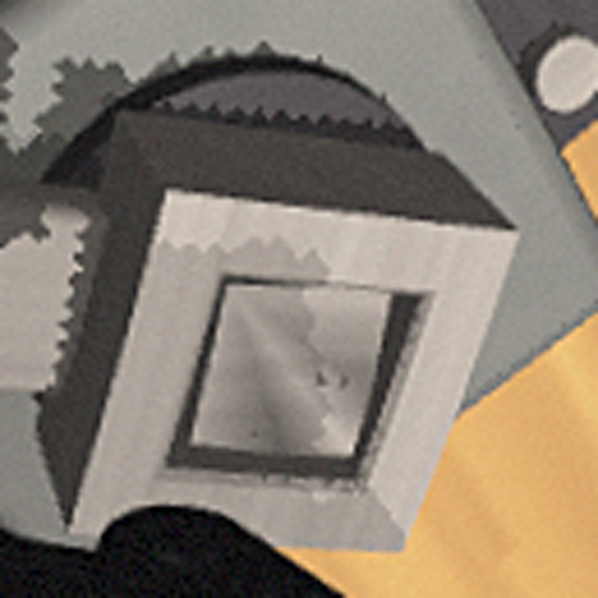

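View pics/g2.png

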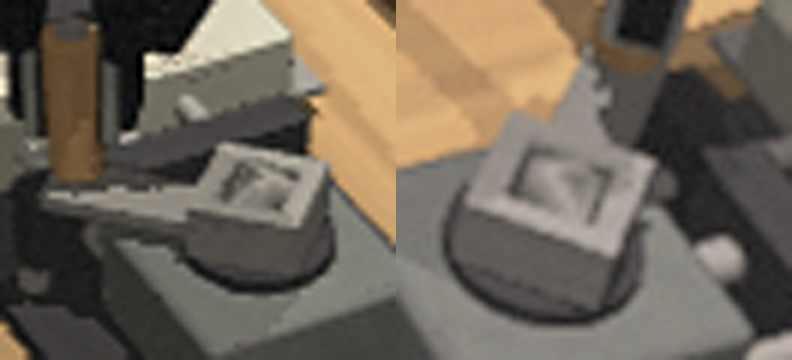

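```bash
cat > fit.py <<'E'
from h import *
def proj(c,P,fish):
    M=R.from_euler('xyz',c['attitude'],degrees=True).as_matrix(); q=(P-c['xyz'])@M
    if fish:
        r=np.hypot(q[:,0],q[:,1]); th=np.arctan2(r,q[:,2]); return np.c_[q[:,0]/r*th,q[:,1]/r*th]*c['fx']+[c['cx'],c['cy']]
    return q[:,:2]/q[:,2:]*c['fx']+[c['cx'],c['cy']]
def fit(obs,x0):
    # obs: list of (cam,fish,Pcrank(mm),px); per-camera bias of 2mm as soft image shift
    def res(x):
        M=R.from_rotvec(x[3:6]).as_matrix(); out=[]
        for i,(c,f,P,px) in enumerate(obs):
            b=x[6+3*i:9+3*i]
            out.append((proj(c,(P/1000)@M.T+x[:3]+b,f)-px).ravel()); out.append(b/.0015)
        return np.concatenate(out)
    s=least_squares(res,np.r_[x0,np.zeros(3*len(obs))]); return s
E
python3 - <<'E'
from fit import *
cw=eyes.calibration('wrist');cs=eyes.calibration('scene');cd=eyes.calibration('side')
# crank frame: origin socket centre; x to handle. hub top z=+11
o=21;h=12
# directions: wrist TL = toward handle(+x) and tool +x ; crank x world 135deg, y world 225deg. tool+x world 50deg => crank -y
W=np.array([[o,-o,11],[-o,-o,11],[-o,o,11],[h,-h,11],[-h,-h,11],[h,h,11]],float)
wp=np.array([(165,190),(517,230),(405,550),(225,278),(435,290),(165,470)])/4.6+[400,240]
S=np.array([[o,-o,11],[-o,-o,11],[-o,o,11],[o,o,11]],float)
sp=np.array([(220,145),(330,165),(292,225),(187,208)])/6+[285,140]
# scene: TL,TR,BR,BL
C=np.array([[o,o,11],[o,-o,11],[-o,-o,11],[-o,o,11]],float)
cp=(np.array([(515,110),(657,158),(612,258),(465,200)])-[396,0])/6+[410,230]
x0=np.r_[.575,.082,.07,R.from_euler('z',135,degrees=True).as_rotvec()]
print(proj(cs,(C/1000)@R.from_euler('z',135,degrees=True).as_matrix().T+x0[:3],False),cp)
s=fit([(cw,True,W,wp),(cd,False,S,sp),(cs,False,C,cp)],x0)
M=R.from_rotvec(s.x[3:6]).as_matrix()
print(s.cost,s.x[:3],M[:,2],np.degrees(np.arctan2(M[1,0],M[0,0])),s.x[6:]*1000)
print(np.round(s.fun,1))
E
```

```text
[[428.32795654 249.38396978]
 [452.77811095 257.34149299]
 [446.57318867 274.14590859]
 [421.29960428 265.59047789]] [[429.83333333 248.33333333]
 [453.5        256.33333333]
 [446.         273.        ]
 [421.5        263.33333333]]
4.686668085572294 [0.57478103 0.08183986 0.07352909] [-0.01131705  0.02430648  0.9996405 ] 133.11355318453388 [-0.70297413  0.18499606  0.21893209  0.44542168 -0.20374142  0.00951115
  0.25755251  0.01874535 -0.22844324]
[ 0.3 -0.4  0.8 -0.6  0.  -0.   0.2 -0.3 -1.9  1.2  0.7  0.1 -0.5  0.1
  0.1 -0.1 -0.3 -0.2 -0.4  0.5  0.6 -0.6  0.1  0.3 -0.1  0.  -0.6 -0.3
 -0.   0.3  0.6 -0.3 -0.   0.1  0.2  0.  -0.2]
```

Run:
```python
from h import *
cs=eyes.calibration('scene');cd=eyes.calibration('side')
print(tri([ray(cs,(437.7,257)),ray(cd,(328.7,168.2)),(np.array([.5752,.0834,.3735]),np.array([.5745-.5752,.0825-.0834,.09-.3735])/.2835)]))
s=cv2.imread('pics/s6.png');d=cv2.imread('pics/c6.png');s0=cv2.imread('pics/side0.png');d0=cv2.imread('pics/scene0.png')
f=lambda im,x,y:cv2.resize(im[y:y+48,x:x+48],None,fx=8,fy=8,interpolation=cv2.INTER_CUBIC)
cv2.imwrite('pics/k.png',np.hstack([f(s,304,155),f(d,415,240)]))
cv2.imwrite('pics/k0.png',np.clip(np.hstack([f(s0,304,155),f(d0,415,240)]).astype(float)*1.8,0,255).astype('uint8'))
```

```text
(array([0.57532347, 0.08119741, 0.09200586]), [np.float64(0.0008145754638008696), np.float64(0.001427645318454728), np.float64(0.0015438182984174628)])
```

View pics/k.png

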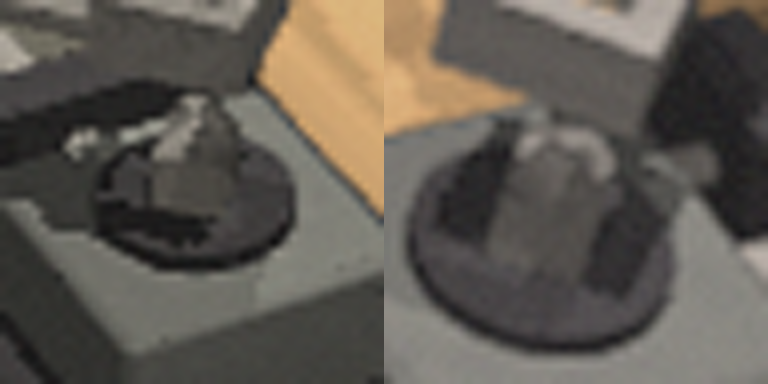

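View pics/k0.png

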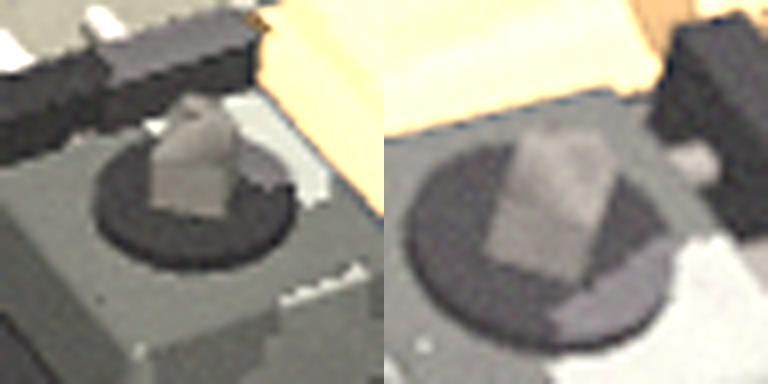

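With the shadow gone, the tip is at about z 0.091, because the boss stands proud of the gearbox. The fit puts the crank's underside at 0.0625, so it is seated. I'll relax the down force.

Request:
servo_tool([
  {"tx":0,"ty":0,"tz":-0.08,"wx":0,"wy":0,"wz":0,"fingers":255},
  {"tx":0,"ty":0,"tz":-0.05,"wx":0,"wy":0,"wz":0,"fingers":255},
  {"tx":0,"ty":0,"tz":0,"wx":0,"wy":0,"wz":0,"fingers":255},
])

```text
clock: 9.55
eef_pos: [0.5268, 0.1341, 0.0926]
ee_rot: [179.8, -0.3, 50.6]
ft_force: [-1.3, 3.1, 9.2]
opening: 0.0213
```

```bash
cat > wind.py <<'E'
import sys,numpy as np,json
# args: cmdx cmdy Cx Cy r theta0 step n yaw
x,y,cx,cy,r,t0,st,n,yaw=map(float,sys.argv[1:10])
a=np.radians(yaw);X=np.array([np.cos(a),np.sin(a)]);Y=np.array([np.sin(a),-np.cos(a)])
p=np.array([x,y])
for k in range(1,int(n)+1):
    t=np.radians(t0-st*k);q=np.array([cx+r*np.cos(t),cy+r*np.sin(t)]);d=(q-p)*1000/30
    tx,ty=round(d@X,2),round(d@Y,2);p=p+(tx*X+ty*Y)*.03
    print(tx,ty)
print(p)
E
python3 wind.py .5252 .1333 .5748 .0818 .0705 133.5 18 10 50.6
```

```text
0.72 0.24
0.61 0.41
0.45 0.58
0.25 0.69
0.02 0.74
-0.2 0.7
-0.41 0.61
-0.58 0.45
-0.69 0.25
-0.74 0.03
[0.62330154 0.03058925]
```

Request:
servo_tool([
  {"tx":0.72,"ty":0.24,"tz":0,"wx":0,"wy":0,"wz":0,"fingers":255},
  {"tx":0.61,"ty":0.41,"tz":0,"wx":0,"wy":0,"wz":0,"fingers":255},
  {"tx":0.45,"ty":0.58,"tz":0,"wx":0,"wy":0,"wz":0,"fingers":255},
  {"tx":0.25,"ty":0.69,"tz":0,"wx":0,"wy":0,"wz":0,"fingers":255},
  {"tx":0.02,"ty":0.74,"tz":0,"wx":0,"wy":0,"wz":0,"fingers":255},
])

```text
clock: 10.18
eef_pos: [0.6257, 0.1316, 0.0924]
ee_rot: [-179.9, -0.1, 50.6]
ft_force: [-4.7, 2.4, 9.4]
opening: 0.0212
```

Run:
```python
from h import *
o=monitor.get_obs();print(o['clock'],o['eef_pos'],o['ee_rot'],o['ft_force'],o['wrist_torque'],o['opening'])
a,_=snap('scene','c10');b,_=snap('wrist','w10')
cv2.imwrite('pics/m10.png',np.hstack([cv2.resize(a[:,:,::-1][170:370,350:550],(390,390)),cv2.resize(b[:,:,::-1],(520,390))[:,120:]]))
```

```text
10.175 [0.6256885  0.13160848 0.09239652] [-1.79893381e+02 -1.06787355e-01  5.06140103e+01] [-4.71035804  2.35867712  9.38220372] [ 0.2194889   1.39380662 -0.00256118] 0.021167167309361974
```

View pics/m10.png

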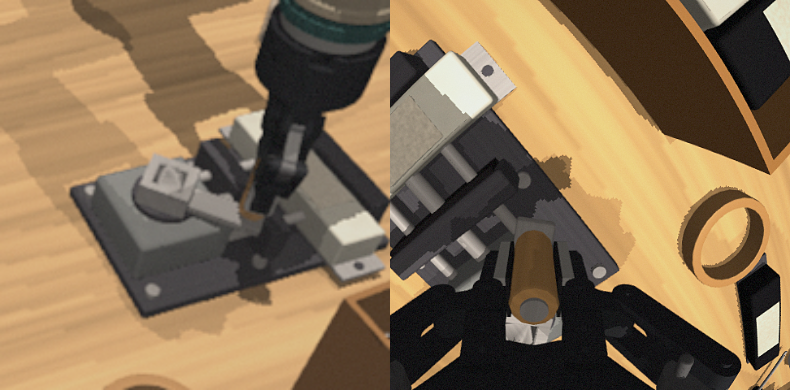

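Run:
```python
from h import *
b=cv2.imread('pics/w10.png');s=cv2.imread('pics/side0.png');w=cv2.imread('pics/wrist0.png')
cv2.imwrite('pics/n.png',np.hstack([cv2.resize(s[40:190,300:500],(400,300)),cv2.resize(w[0:150,450:640],(380,300))]))
im,_=snap('side','s10')
```

```text
(no output)
```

View pics/n.png

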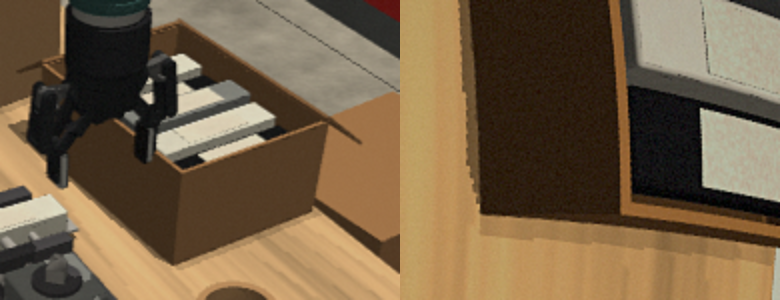

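View pics/s10.png

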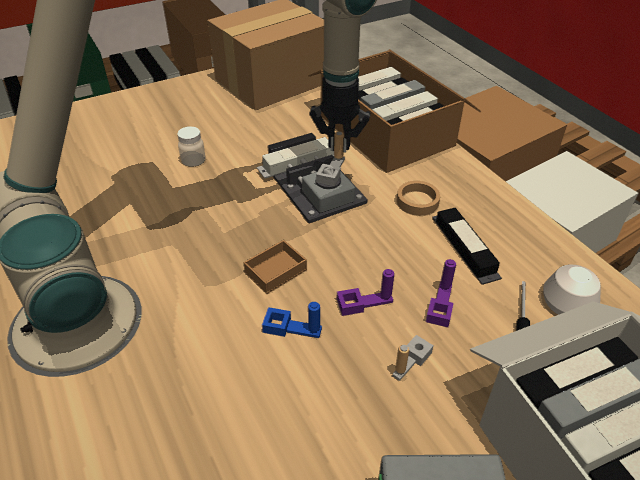

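View pics/w10.png

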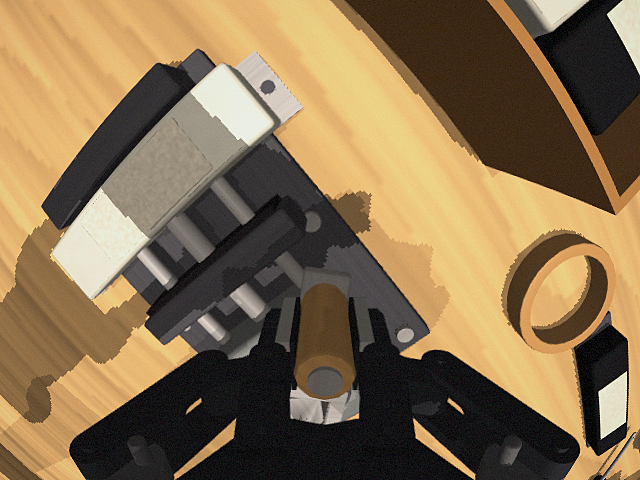

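```bash
python3 wind.py .5252 .1333 .5748 .0818 .0705 133.5 18 20 50.6 | tail -11
```

```text
-0.7 -0.2
-0.61 -0.42
-0.45 -0.58
-0.25 -0.69
-0.03 -0.73
0.2 -0.71
0.42 -0.61
0.58 -0.45
0.69 -0.25
0.73 -0.02
[0.5263177  0.13277014]
```

Request:
servo_tool([
  {"tx":-0.2,"ty":0.7,"tz":0,"wx":0,"wy":0,"wz":0,"fingers":255},
  {"tx":-0.41,"ty":0.61,"tz":0,"wx":0,"wy":0,"wz":0,"fingers":255},
  {"tx":-0.58,"ty":0.45,"tz":0,"wx":0,"wy":0,"wz":0,"fingers":255},
  {"tx":-0.69,"ty":0.25,"tz":0,"wx":0,"wy":0,"wz":0,"fingers":255},
  {"tx":-0.74,"ty":0.03,"tz":0,"wx":0,"wy":0,"wz":0,"fingers":255},
])

```text
clock: 10.95
eef_pos: [0.6246, 0.0322, 0.0925]
ee_rot: [180.0, -0.4, 50.5]
ft_force: [-0.8, 7.8, 8.5]
opening: 0.0207
```

```bash
python3 wind.py .6233 .0306 .5754 .0830 .0705 -46.5 18 10 50.6
```

```text
-0.66 -0.21
-0.61 -0.42
-0.45 -0.58
-0.25 -0.69
-0.03 -0.73
0.21 -0.71
0.41 -0.61
0.58 -0.45
0.69 -0.25
0.74 -0.02
[0.52703643 0.13413041]
```

Request:
servo_tool([
  {"tx":-0.66,"ty":-0.21,"tz":0,"wx":0,"wy":0,"wz":0,"fingers":255},
  {"tx":-0.61,"ty":-0.42,"tz":0,"wx":0,"wy":0,"wz":0,"fingers":255},
  {"tx":-0.45,"ty":-0.58,"tz":0,"wx":0,"wy":0,"wz":0,"fingers":255},
  {"tx":-0.25,"ty":-0.69,"tz":0,"wx":0,"wy":0,"wz":0,"fingers":255},
  {"tx":-0.03,"ty":-0.73,"tz":0,"wx":0,"wy":0,"wz":0,"fingers":255},
  {"tx":0.21,"ty":-0.71,"tz":0,"wx":0,"wy":0,"wz":0,"fingers":255},
  {"tx":0.41,"ty":-0.61,"tz":0,"wx":0,"wy":0,"wz":0,"fingers":255},
  {"tx":0.58,"ty":-0.45,"tz":0,"wx":0,"wy":0,"wz":0,"fingers":255},
  {"tx":0.69,"ty":-0.25,"tz":0,"wx":0,"wy":0,"wz":0,"fingers":255},
  {"tx":0.74,"ty":-0.02,"tz":0,"wx":0,"wy":0,"wz":0,"fingers":255},
])

```text
clock: 12.2
eef_pos: [0.5264, 0.1333, 0.0925]
ee_rot: [179.9, 0.1, 50.7]
ft_force: [-2.1, -4.2, 10.2]
opening: 0.0217
```

```bash
python3 wind.py .5270 .1341 .5754 .0830 .0705 133.5 18 10 50.6;python3 - <<'E'
from h import *
o=monitor.get_obs();print(o['clock'],o['eef_pos'],o['ee_rot'],o['ft_force'],o['wrist_torque'],o['opening'])
a,_=snap('scene','c11');b,_=snap('wrist','w11')
cv2.imwrite('pics/m11.png',np.hstack([cv2.resize(a[:,:,::-1][170:370,350:550],(390,390)),cv2.resize(b[:,:,::-1],(520,390))[:,120:]]))
E
```

```text
0.7 0.2
0.61 0.41
0.46 0.58
0.25 0.69
0.02 0.74
-0.2 0.7
-0.42 0.61
-0.58 0.46
-0.69 0.25
-0.73 0.02
[0.62398384 0.03191911]
12.2 [0.52636496 0.1333365  0.09245431] [1.79881811e+02 1.06636925e-01 5.06724311e+01] [-2.1474643  -4.20053956 10.15123067] [-1.32612678  0.09736648 -0.02662772] 0.021669304494007974
```

View pics/m11.png

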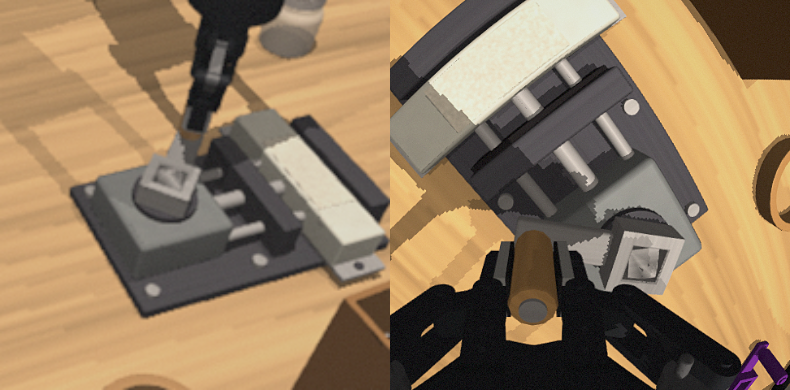

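One turn is done and the jaw has advanced towards the ballast. Another half turn.

Request:
servo_tool([
  {"tx":0.7,"ty":0.2,"tz":0,"wx":0,"wy":0,"wz":0,"fingers":255},
  {"tx":0.61,"ty":0.41,"tz":0,"wx":0,"wy":0,"wz":0,"fingers":255},
  {"tx":0.46,"ty":0.58,"tz":0,"wx":0,"wy":0,"wz":0,"fingers":255},
  {"tx":0.25,"ty":0.69,"tz":0,"wx":0,"wy":0,"wz":0,"fingers":255},
  {"tx":0.02,"ty":0.74,"tz":0,"wx":0,"wy":0,"wz":0,"fingers":255},
  {"tx":-0.2,"ty":0.7,"tz":0,"wx":0,"wy":0,"wz":0,"fingers":255},
  {"tx":-0.42,"ty":0.61,"tz":0,"wx":0,"wy":0,"wz":0,"fingers":255},
  {"tx":-0.58,"ty":0.46,"tz":0,"wx":0,"wy":0,"wz":0,"fingers":255},
  {"tx":-0.69,"ty":0.25,"tz":0,"wx":0,"wy":0,"wz":0,"fingers":255},
  {"tx":-0.73,"ty":0.02,"tz":0,"wx":0,"wy":0,"wz":0,"fingers":255},
])

```text
clock: 13.55
eef_pos: [0.6255, 0.0333, 0.0925]
ee_rot: [180.0, -0.4, 50.5]
ft_force: [-0.4, 6.7, 8.7]
opening: 0.0208
```

```bash
python3 wind.py .6240 .0319 .5754 .0830 .0705 -46.5 18 10 50.6;python3 - <<'E'
from h import *
o=monitor.get_obs();print(o['clock'],o['eef_pos'],o['ee_rot'],o['ft_force'],o['wrist_torque'],o['opening'])
a,_=snap('scene','c12');b,_=snap('wrist','w12')
cv2.imwrite('pics/m12.png',np.hstack([cv2.resize(a[:,:,::-1][170:370,350:550],(390,390)),cv2.resize(b[:,:,::-1],(520,390))[:,:400]]))
E
```

```text
-0.71 -0.2
-0.61 -0.42
-0.45 -0.58
-0.25 -0.69
-0.02 -0.73
0.2 -0.71
0.41 -0.61
0.58 -0.45
0.69 -0.25
0.74 -0.02
[0.52701616 0.13408089]
13.55 [0.62551114 0.03332343 0.09252458] [179.95047623  -0.36888975  50.49803073] [-0.38496843  6.65287149  8.71687045] [1.53329566 0.44234028 0.07983054] 0.020751561388161616
```

View pics/m12.png

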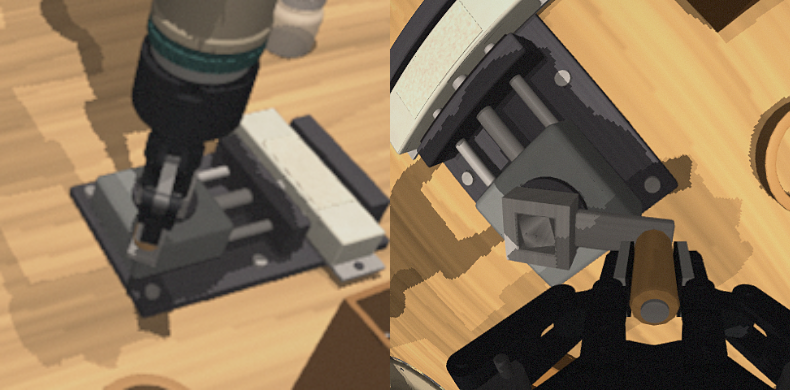

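The gap is now only a few mm. I'll go on in smaller pieces and watch the force.

Request:
servo_tool([
  {"tx":-0.71,"ty":-0.2,"tz":0,"wx":0,"wy":0,"wz":0,"fingers":255},
  {"tx":-0.61,"ty":-0.42,"tz":0,"wx":0,"wy":0,"wz":0,"fingers":255},
  {"tx":-0.45,"ty":-0.58,"tz":0,"wx":0,"wy":0,"wz":0,"fingers":255},
  {"tx":-0.25,"ty":-0.69,"tz":0,"wx":0,"wy":0,"wz":0,"fingers":255},
])

```text
clock: 14.15
eef_pos: [0.5452, 0.0189, 0.0927]
ee_rot: [179.4, -0.2, 50.6]
ft_force: [2.5, -1.6, 4.0]
opening: 0.0211
```

Run:
```python
from h import *
a,_=snap('scene','c13');b,_=snap('wrist','w13')
cv2.imwrite('pics/m13.png',np.hstack([cv2.resize(a[:,:,::-1][170:370,350:550],(390,390)),cv2.resize(b[:,:,::-1],(520,390))[:,:400]]))
```

```text
(no output)
```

View pics/m13.png

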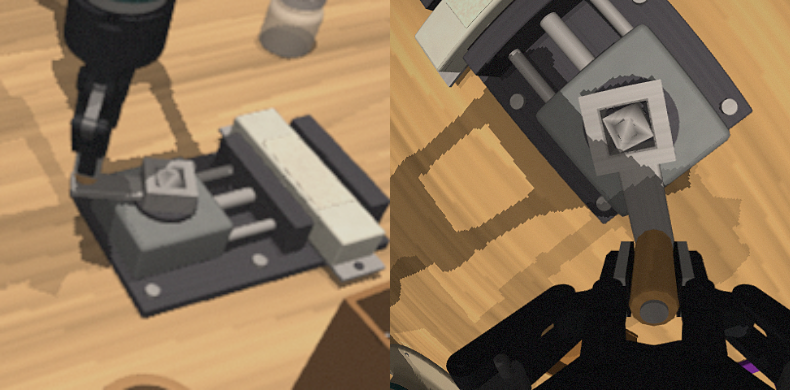

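```bash
python3 wind.py .5418 .0210 .5754 .0830 .0705 -118.5 9 20 50.6
```

```text
-0.04 -0.37
0.02 -0.37
0.07 -0.36
0.13 -0.34
0.18 -0.32
0.23 -0.29
0.27 -0.25
0.31 -0.2
0.34 -0.16
0.35 -0.09
0.37 -0.05
0.37 0.02
0.36 0.08
0.34 0.13
0.33 0.18
0.28 0.23
0.25 0.27
0.21 0.31
0.15 0.33
0.1 0.36
[0.60914166 0.14504818]
```

Request:
servo_tool([
  {"tx":0,"ty":0,"tz":0,"wx":0,"wy":0,"wz":0,"fingers":255},
])

```text
clock: 14.38
eef_pos: [0.5419, 0.0206, 0.0924]
ee_rot: [179.9, -0.1, 50.6]
ft_force: [-3.2, -1.0, 11.0]
opening: 0.0209
```

Tracking is free here, so the stop has not been reached yet.

Request:
servo_tool([
  {"tx":-0.04,"ty":-0.37,"tz":0,"wx":0,"wy":0,"wz":0,"fingers":255},
  {"tx":0.02,"ty":-0.37,"tz":0,"wx":0,"wy":0,"wz":0,"fingers":255},
  {"tx":0.07,"ty":-0.36,"tz":0,"wx":0,"wy":0,"wz":0,"fingers":255},
  {"tx":0,"ty":0,"tz":0,"wx":0,"wy":0,"wz":0,"fingers":255},
])

```text
clock: 14.88
eef_pos: [0.5179, 0.0418, 0.0924]
ee_rot: [179.7, -0.0, 50.7]
ft_force: [-2.1, -3.7, 10.3]
opening: 0.0208
```

Request:
servo_tool([
  {"tx":0.13,"ty":-0.34,"tz":0,"wx":0,"wy":0,"wz":0,"fingers":255},
  {"tx":0.18,"ty":-0.32,"tz":0,"wx":0,"wy":0,"wz":0,"fingers":255},
  {"tx":0,"ty":0,"tz":0,"wx":0,"wy":0,"wz":0,"fingers":255},
])

```text
clock: 15.25
eef_pos: [0.5081, 0.0618, 0.0924]
ee_rot: [179.8, 0.0, 50.7]
ft_force: [-4.1, -3.8, 11.9]
opening: 0.0211
```

Run:
```python
from h import *
o=monitor.get_obs();p=o['eef_pos'];print(p,np.degrees(np.arctan2(p[1]-.0832,p[0]-.5757)),o['ft_force'])
a,_=snap('scene','c14');b,_=snap('wrist','w14')
cv2.imwrite('pics/m14.png',np.hstack([cv2.resize(a[:,:,::-1][170:370,350:550],(390,390)),cv2.resize(b[:,:,::-1],(520,390))[:,:400]]))
```

```text
[0.50809838 0.06182303 0.09236684] -162.45201780971968 [-4.10565557 -3.77253804 11.94779264]
```

View pics/m14.png

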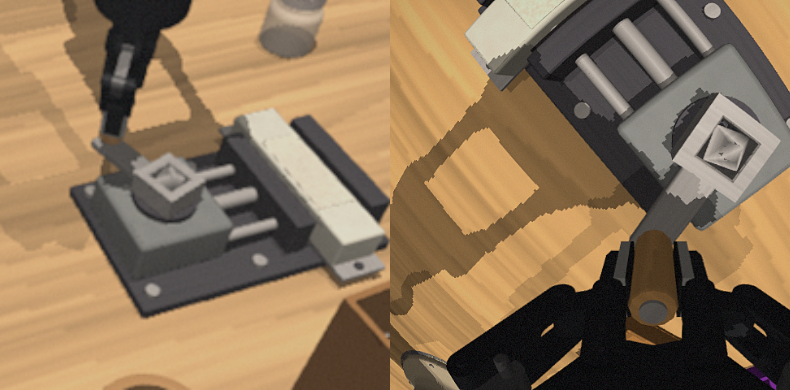

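Still turning freely at -162°. Continuing.

Request:
servo_tool([
  {"tx":0.23,"ty":-0.29,"tz":0,"wx":0,"wy":0,"wz":0,"fingers":255},
  {"tx":0.27,"ty":-0.25,"tz":0,"wx":0,"wy":0,"wz":0,"fingers":255},
  {"tx":0,"ty":0,"tz":0,"wx":0,"wy":0,"wz":0,"fingers":255},
])

```text
clock: 15.72
eef_pos: [0.5049, 0.0842, 0.0924]
ee_rot: [179.8, 0.0, 50.7]
ft_force: [-4.9, -1.5, 12.1]
opening: 0.021
```

Request:
servo_tool([
  {"tx":0.31,"ty":-0.2,"tz":0,"wx":0,"wy":0,"wz":0,"fingers":255},
  {"tx":0.34,"ty":-0.16,"tz":0,"wx":0,"wy":0,"wz":0,"fingers":255},
  {"tx":0,"ty":0,"tz":0,"wx":0,"wy":0,"wz":0,"fingers":255},
])

```text
clock: 16.1
eef_pos: [0.5092, 0.1065, 0.0924]
ee_rot: [179.9, -0.0, 50.7]
ft_force: [-4.2, 0.2, 12.7]
opening: 0.0208
```

Request:
servo_tool([
  {"tx":0.35,"ty":-0.09,"tz":0,"wx":0,"wy":0,"wz":0,"fingers":255},
  {"tx":0,"ty":0,"tz":0,"wx":0,"wy":0,"wz":0,"fingers":255},
])

```text
clock: 16.35
eef_pos: [0.5137, 0.1164, 0.0924]
ee_rot: [179.9, -0.0, 50.6]
ft_force: [-4.3, 0.2, 12.1]
opening: 0.0207
```

Request:
servo_tool([
  {"tx":0.37,"ty":-0.05,"tz":0,"wx":0,"wy":0,"wz":0,"fingers":255},
  {"tx":0,"ty":0,"tz":0,"wx":0,"wy":0,"wz":0,"fingers":255},
])

```text
clock: 16.6
eef_pos: [0.52, 0.126, 0.0924]
ee_rot: [179.9, -0.1, 50.6]
ft_force: [-3.7, -0.1, 12.1]
opening: 0.0208
```

Run:
```python
from h import *
o=monitor.get_obs();p=o['eef_pos'];print(p,np.degrees(np.arctan2(p[1]-.0832,p[0]-.5757)),o['ft_force'])
a,_=snap('scene','c15');b,_=snap('wrist','w15')
cv2.imwrite('pics/m15.png',np.hstack([cv2.resize(a[:,:,::-1][170:370,350:550],(390,390)),cv2.resize(b[:,:,::-1],(520,390))[:,:400]]))
```

```text
[0.52000045 0.12599362 0.0924027 ] 142.4651523211253 [-3.72237152 -0.08611652 12.14577852]
```

View pics/m15.png

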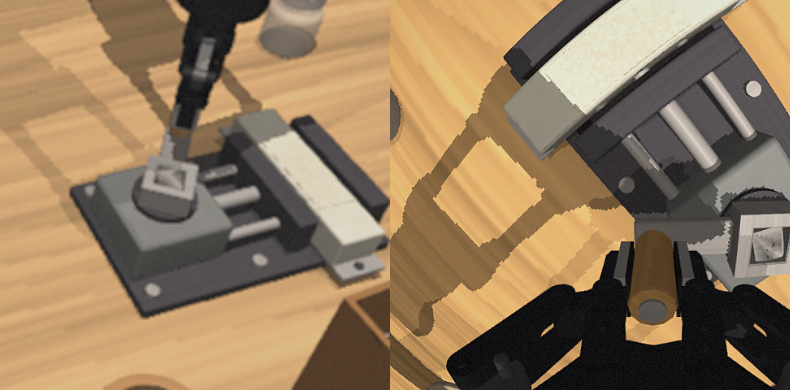

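Request:
servo_tool([
  {"tx":0.37,"ty":0.02,"tz":0,"wx":0,"wy":0,"wz":0,"fingers":255},
  {"tx":0.36,"ty":0.08,"tz":0,"wx":0,"wy":0,"wz":0,"fingers":255},
  {"tx":0,"ty":0,"tz":0,"wx":0,"wy":0,"wz":0,"fingers":255},
])

```text
clock: 17.08
eef_pos: [0.5364, 0.1412, 0.0924]
ee_rot: [179.9, -0.1, 50.6]
ft_force: [-2.5, 0.2, 11.9]
opening: 0.0207
```

Request:
servo_tool([
  {"tx":0.34,"ty":0.13,"tz":0,"wx":0,"wy":0,"wz":0,"fingers":255},
  {"tx":0,"ty":0,"tz":0,"wx":0,"wy":0,"wz":0,"fingers":255},
])

```text
clock: 17.32
eef_pos: [0.5459, 0.1465, 0.0924]
ee_rot: [179.9, -0.1, 50.6]
ft_force: [-2.8, 0.5, 11.4]
opening: 0.0211
```

Request:
servo_tool([
  {"tx":0.33,"ty":0.18,"tz":0,"wx":0,"wy":0,"wz":0,"fingers":255},
  {"tx":0,"ty":0,"tz":0,"wx":0,"wy":0,"wz":0,"fingers":255},
])

```text
clock: 17.58
eef_pos: [0.5563, 0.1504, 0.0924]
ee_rot: [179.9, -0.1, 50.6]
ft_force: [-3.4, -1.5, 10.2]
opening: 0.0208
```

Request:
servo_tool([
  {"tx":0.28,"ty":0.23,"tz":0,"wx":0,"wy":0,"wz":0,"fingers":255},
  {"tx":0,"ty":0,"tz":0,"wx":0,"wy":0,"wz":0,"fingers":255},
])

```text
clock: 17.82
eef_pos: [0.5667, 0.1525, 0.0924]
ee_rot: [179.9, -0.0, 50.6]
ft_force: [-2.6, -0.0, 10.3]
opening: 0.0205
```

Run:
```python
from h import *
o=monitor.get_obs();p=o['eef_pos'];print(p,np.degrees(np.arctan2(p[1]-.0832,p[0]-.5757)),o['ft_force'])
a,_=snap('scene','c16');b,_=snap('wrist','w16')
cv2.imwrite('pics/m16.png',np.hstack([cv2.resize(a[:,:,::-1][170:370,350:550],(390,390)),cv2.resize(b[:,:,::-1],(520,390))[:,:400]]))
```

```text
[0.56673503 0.15247235 0.09235317] 97.37401818051384 [-2.62475554 -0.02293824 10.26689235]
```

View pics/m16.png

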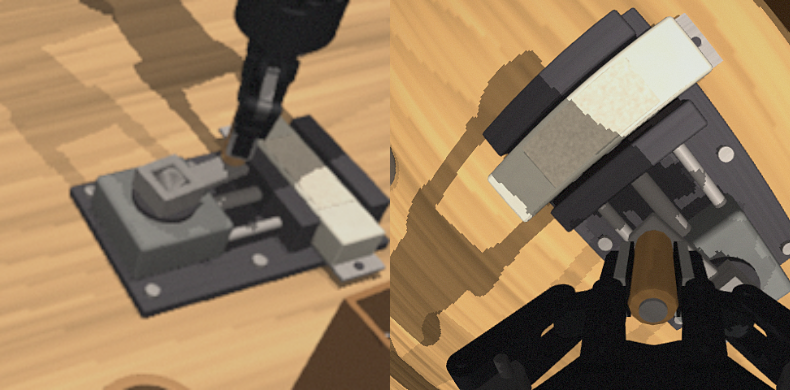

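Request:
servo_tool([
  {"tx":0.25,"ty":0.27,"tz":0,"wx":0,"wy":0,"wz":0,"fingers":255},
  {"tx":0,"ty":0,"tz":0,"wx":0,"wy":0,"wz":0,"fingers":255},
])

```text
clock: 18.18
eef_pos: [0.5775, 0.153, 0.0923]
ee_rot: [179.9, -0.0, 50.6]
ft_force: [-2.8, -1.1, 10.5]
opening: 0.0208
```

Request:
servo_tool([
  {"tx":0.21,"ty":0.31,"tz":0,"wx":0,"wy":0,"wz":0,"fingers":255},
  {"tx":0,"ty":0,"tz":0,"wx":0,"wy":0,"wz":0,"fingers":255},
])

```text
clock: 18.42
eef_pos: [0.5884, 0.1518, 0.0923]
ee_rot: [179.9, 0.0, 50.6]
ft_force: [-2.7, -0.6, 9.7]
opening: 0.0208
```

Request:
servo_tool([
  {"tx":0.15,"ty":0.33,"tz":0,"wx":0,"wy":0,"wz":0,"fingers":255},
  {"tx":0,"ty":0,"tz":0,"wx":0,"wy":0,"wz":0,"fingers":255},
])

```text
clock: 18.68
eef_pos: [0.5966, 0.1498, 0.0921]
ee_rot: [-179.8, 0.1, 50.6]
ft_force: [-6.6, 1.3, 11.9]
opening: 0.021
```

Request:
servo_tool([
  {"tx":0.1,"ty":0.36,"tz":0,"wx":0,"wy":0,"wz":0,"fingers":255},
  {"tx":0,"ty":0,"tz":0,"wx":0,"wy":0,"wz":0,"fingers":255},
])

```text
clock: 18.92
eef_pos: [0.6011, 0.1484, 0.0918]
ee_rot: [-179.1, 0.3, 50.5]
ft_force: [-16.7, 8.5, 18.3]
opening: 0.0208
```

```bash
python3 wind.py .6091 .1450 .5754 .0830 .0705 61.5 9 20 50.6
python3 - <<'E'
from h import *
o=monitor.get_obs();p=o['eef_pos'];print(p,np.degrees(np.arctan2(p[1]-.0832,p[0]-.5757)),o['ft_force'])
a,_=snap('scene','c17');b,_=snap('wrist','w17')
cv2.imwrite('pics/m17.png',np.hstack([cv2.resize(a[:,:,::-1][170:370,350:550],(390,390)),cv2.resize(b[:,:,::-1],(520,390))[:,:400]]))
E
```

```text
0.04 0.37
-0.02 0.36
-0.07 0.37
-0.13 0.34
-0.18 0.32
-0.23 0.29
-0.28 0.25
-0.3 0.2
-0.34 0.15
-0.36 0.1
-0.36 0.04
-0.37 -0.01
-0.36 -0.08
-0.35 -0.13
-0.32 -0.18
-0.29 -0.23
-0.24 -0.27
-0.21 -0.31
-0.15 -0.34
-0.1 -0.35
[0.54175834 0.02095182]
[0.60109823 0.14842782 0.09180204] 68.72519449763604 [-16.71834191   8.47735208  18.30814533]
```

View pics/m17.png

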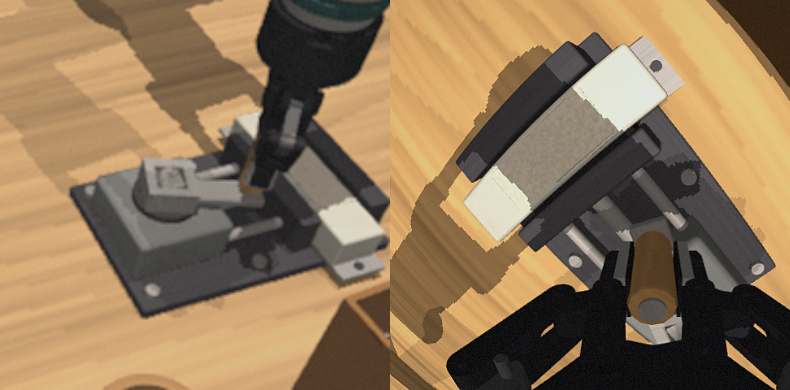

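The handle has stopped at 69° with 17 N against the motion. One small push will show whether it is the hard stop.

Request:
servo_tool([
  {"tx":0.04,"ty":0.2,"tz":0,"wx":0,"wy":0,"wz":0,"fingers":255},
  {"tx":0,"ty":0,"tz":0,"wx":0,"wy":0,"wz":0,"fingers":255},
  {"tx":0,"ty":0,"tz":0,"wx":0,"wy":0,"wz":0,"fingers":255},
])

```text
clock: 19.4
eef_pos: [0.6023, 0.1479, 0.0917]
ee_rot: [-178.6, 0.4, 50.5]
ft_force: [-22.9, 13.2, 21.6]
opening: 0.0206
```

Hard stop confirmed: the 6 mm push moved the handle only 1.3 mm and the force rose to 26 N. I'll relax the push, then let go.

Request:
servo_tool([
  {"tx":-0.08,"ty":-0.2,"tz":-0.03,"wx":0,"wy":0,"wz":0,"fingers":255},
  {"tx":-0.08,"ty":-0.18,"tz":-0.04,"wx":0,"wy":0,"wz":0,"fingers":255},
  {"tx":0,"ty":0,"tz":0,"wx":0,"wy":0,"wz":0,"fingers":255},
  {"tx":0,"ty":0,"tz":0,"wx":0,"wy":0,"wz":0,"fingers":255},
])

```text
clock: 19.9
eef_pos: [0.5997, 0.1484, 0.0926]
ee_rot: [-179.6, -0.0, 50.5]
ft_force: [-5.0, 6.6, 3.7]
opening: 0.0213
```

Request:
servo_tool([
  {"tx":0,"ty":0,"tz":0,"wx":0,"wy":0,"wz":0,"fingers":100},
  {"tx":0,"ty":0,"tz":0,"wx":0,"wy":0,"wz":0,"fingers":0},
  {"tx":0,"ty":0,"tz":0,"wx":0,"wy":0,"wz":0,"fingers":0},
  {"tx":0,"ty":0,"tz":0,"wx":0,"wy":0,"wz":0,"fingers":0},
  {"tx":0,"ty":0,"tz":-0.3,"wx":0,"wy":0,"wz":0,"fingers":0},
  {"tx":0,"ty":0,"tz":-0.8,"wx":0,"wy":0,"wz":0,"fingers":0},
  {"tx":0,"ty":0,"tz":-1,"wx":0,"wy":0,"wz":0,"fingers":0},
  {"tx":0,"ty":0,"tz":-1,"wx":0,"wy":0,"wz":0,"fingers":0},
  {"tx":0,"ty":0,"tz":-1,"wx":0,"wy":0,"wz":0,"fingers":0},
  {"tx":0,"ty":0,"tz":0,"wx":0,"wy":0,"wz":0,"fingers":0},
])

```text
clock: 21.15
eef_pos: [0.6043, 0.1457, 0.2189]
ee_rot: [179.7, -0.3, 50.6]
ft_force: [0.5, -1.0, 1.5]
opening: 0.0853
```

Run:
```python
from h import *
o=monitor.get_obs();print(o['clock'],o['eef_pos'],o['ft_force'],o['opening'])
a,_=snap('scene','c20');b,_=snap('wrist','w20');s,_=snap('side','s20')
cv2.imwrite('pics/m20.png',np.hstack([cv2.resize(a[:,:,::-1][220:340,385:505],(390,390),interpolation=cv2.INTER_CUBIC),cv2.resize(s[:,:,::-1][120:240,260:380],(390,390),interpolation=cv2.INTER_CUBIC)]))
```

```text
21.15 [0.60425215 0.14571939 0.21892048] [ 0.46782601 -0.99066482  1.45885119] 0.08530715181160113
```

View pics/m20.png

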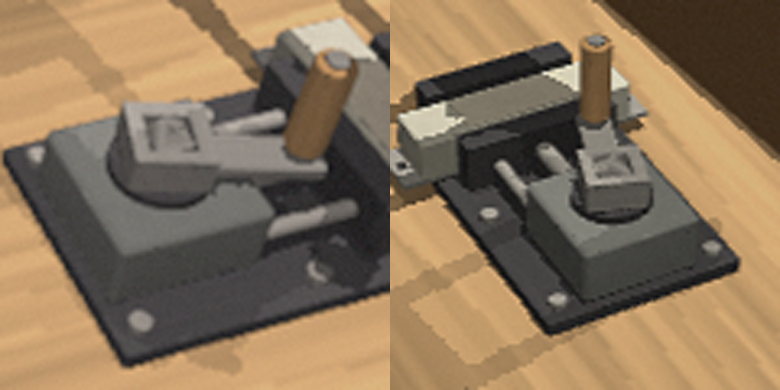

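View pics/w20.png

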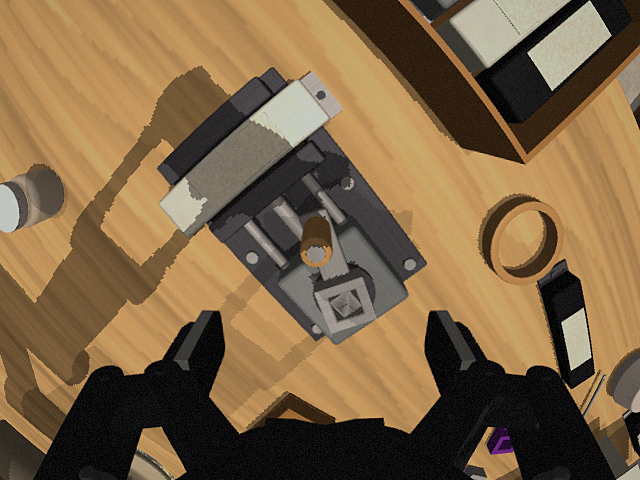

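The crank is free on the shaft and the jaw touches the ballast. I'll measure seating and tilt numerically before handing in.

Run:
```python
import cv2,numpy as np
w=cv2.imread('pics/w20.png');s=cv2.imread('pics/s20.png');d=cv2.imread('pics/c20.png')
f=lambda im,x,y:cv2.resize(im[y:y+64,x:x+64],None,fx=6,fy=6,interpolation=cv2.INTER_CUBIC)
cv2.imwrite('pics/p1.png',np.hstack([f(s,305,150),f(d,412,240)]))
cv2.imwrite('pics/p2.png',cv2.resize(w[205:340,285:385],None,fx=4.4,fy=4.4,interpolation=cv2.INTER_CUBIC))
```

```text
(no output)
```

View pics/p1.png

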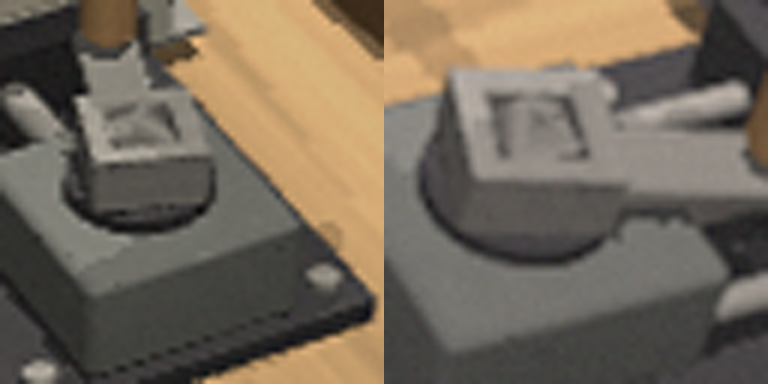

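View pics/p2.png

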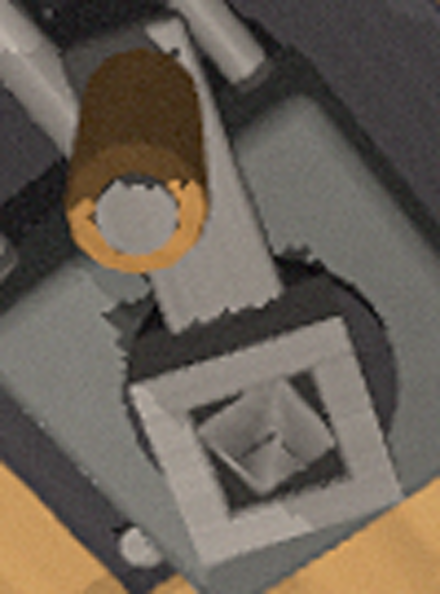

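Run:
```python
from fit import *
cw=eyes.calibration('wrist');cs=eyes.calibration('scene');cd=eyes.calibration('side')
o=21;h=12
W=np.array([[o,o,11],[o,-o,11],[-o,-o,11],[-o,o,11],[h,h,11],[h,-h,11],[-h,-h,11],[-h,h,11],[70,0,63]],float)
wp=np.array([(130,388),(345,318),(402,497),(205,565),(192,410),(313,370),(353,475),(232,517),(138,214)])/4.4+[285,205]
S=np.array([[o,o,11],[o,-o,11],[-o,-o,11],[-o,o,11]],float)
sp=np.array([(85,97),(195,88),(213,155),(92,165)])/6+[305,150]
C=np.array([[-o,o,11],[o,o,11],[o,-o,11],[-o,-o,11]],float)
cp=(np.array([(455,70),(592,72),(630,182),(475,182)])-[384,0])/6+[412,240]
x0=np.r_[.575,.082,.07,R.from_euler('z',68,degrees=True).as_rotvec()]
s=fit([(cw,True,W,wp),(cd,False,S,sp),(cs,False,C,cp)],x0)
M=R.from_rotvec(s.x[3:6]).as_matrix()
print(s.cost,s.x[:3],M[:,2],np.degrees(np.arccos(M[2,2])),np.degrees(np.arctan2(M[1,0],M[0,0])));print(np.round(s.fun,1))
# handle tops
print(monitor.get_obs()['clock'])
```

```text
6.487074777910731 [0.57553981 0.08116324 0.07311422] [0.0106298  0.00673979 0.99992079] 0.7211665193765099 70.54872312067427
[-0.1 -0.5 -0.3 -0.7  1.4  0.5 -0.  -0.2 -0.1  0.3 -0.1  0.4 -0.5  0.3
  0.2 -0.6  0.2  0.1 -1.4  0.4  0.1 -1.3  0.1 -0.8 -0.1 -0.3  0.1  0.7
  0.2  1.1 -0.5  0.1 -1.  -0.2  1.  -0.1 -0.1  0.2 -0.1 -0.3  0.3  0.1
 -0.2]
21.3
```

Run:
```python
from h import *
print(workorder.close_job())
```

```text
the job is handed in; nothing more can be done
None
```

I fitted the square-hole crank on the shaft, wound it clockwise about 2.2 turns until it stopped, and released it. The job is handed in at about 21 s; no verdict is reported.

- **Jaw tight:** the last 6 mm push moved the handle only about 1 mm while the sideways force rose to about 26 N. The final pictures show the jaw against the ballast. I could not read the winder directly.
- **Crank seated:** the last three-camera fit puts the hole at (0.5755, 0.0812), within about 1 mm of the shaft axis. The tilt is 0.7° and the underside is about 0.062 m high.
- **Robot clear:** the gripper is open with the fingertips at 0.219 m, and the wrist force is near zero.
- **What disagreed:**
  - My first shaft height of 0.086 m was too low because of shadow. That made the crank look about 6 mm short of seated, but a second measurement gave about 0.091 m, which agrees with it being fully down.
  - The crank swung about 4° on its handle while being carried; I corrected this before fitting it.
  - The first move call was refused because rows need every field, and nothing moved.

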